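# Load the drying box rail with hooked carriers

## Task

Load the drying box: unlock it (pull the knob out, turn it clockwise to its end and push it back in), lift the lid open until it rests on its stop, and hang every carrier by its hook over the lip of the rail so that it seats on the track behind the lip, anywhere along the rail. When all hang, lower the lid gently shut without letting it drop and lock it again (knob out, back counterclockwise to its end, fully in). Leave the other things on the desk where they are.

Things in the scene. Friction and masses are not known exactly. Their poses are not given: they have to be found in the camera images.
- dry_box: Grey open box under a flat lid, fixed but standing elsewhere at each start; origin under its middle; x to its rear, y along the rail, z up. Outer 150 (x), 240 (y), 125 high; walls and floor 5. Its front (-x) bears the lid's bar and the lock knob. A rail runs inside along y from end wall to end wall (230), see rail_mid; in front of and under the rail the box is empty.
- rail_mid (a point): Mid-length of the rail, middle of its groove, on the track floor, 51 above the desk; box axes; x +15 from the box's middle. The anti-jump lip before the groove is a plate at x -11 to -6 from this point, round-topped, rising 21 above the track floor; as a flat fascia it goes on to 28 below it. Groove 13 wide (x -6 to +7); behind it a guard 8 high, to x +10.
- lid_bar (a point): Middle of the lid's handle, a straight round steel bar 10 in diameter, 70 long (60 free), along the box's y, 34 before the lid's front edge (29 clear between bar and box). 129 above the desk when shut. Axes turn with the lid.
- lid_hinge (a point): On the lid's hinge line (along the box's y) at the rear top rim of the box, 125 above the desk; the bar moves round it in an arc of radius 184. Axes turn with the lid.
- lid (a joint): Lid angle in rad: 0 shut, 1.83 open on its stop, leaning back a little. A flat sheet 6 thick, 0.25 kg, hinged at the rear, swinging freely: let go below about 1.57 it falls shut, beyond that it falls back on its stop. While locked it can lift only about 0.02.
- knob_grip (a point): Middle of the lock knob's black finger bar, on its upright axis, 164 above the desk when pushed in: 42 long (this point's x), 12 thick, 30 high (15 above and below). It stands on a bracket 35 before the box's front wall. Under it a hub 26 in diameter and a keeper arm (10 wide, 6 thick, reaching 50 along the point's +x) turn with it but stay down; locked, the arm lies over the lid's edge.
- lock_pull (a joint): How far the lock knob is pulled out, straight up, in m: 0 in, 0.014 fully out. It stays where it is put; sliding takes about 3 N. It can turn only when out more than 0.010, and goes in only at either end of the turn.
- lock_turn (a joint): Turn of the lock knob in rad, clockwise seen from above: 0 locked (arm over the lid), 1.3 unlocked, with stops at both ends; pushed in, it has about 0.2 of play.
- hanger_1_mid (a point): Hooked carrier, 96 high, 0.18 kg, standing upright at first (some of the four are absent); this point is 48 above its underside. Its x: to the hook side, z up. Aluminium block x -22 to +20, 36 wide, 26 high, at the bottom; a steel strip (x +15 to +20, 24 wide) rises from it to the hook. On top a black grip tab 12 thick (x +7 to +19), 22 wide in y, 64 to 96 above the underside.
- hanger_1_hook (a point): Middle of the lower end of that carrier's hook tongue (carrier x +33, 34 above the underside). Tongue 6 thick (x +30 to +36); between it and the strip a slot 10 wide, 24 deep, open below, for the lip; bridge on top 58 to 64 high. Hung: block before the lip, tongue's end on the track floor, carrier x along box x, leaning up to 0.12 rad.
- hanger_2_mid (a point): Hooked carrier, 96 high, 0.18 kg, standing upright at first (some of the four are absent); this point is 48 above its underside. Its x: to the hook side, z up. Aluminium block x -22 to +20, 36 wide, 26 high, at the bottom; a steel strip (x +15 to +20, 24 wide) rises from it to the hook. On top a black grip tab 12 thick (x +7 to +19), 22 wide in y, 64 to 96 above the underside.
- hanger_2_hook (a point): Middle of the lower end of that carrier's hook tongue (carrier x +33, 34 above the underside). Tongue 6 thick (x +30 to +36); between it and the strip a slot 10 wide, 24 deep, open below, for the lip; bridge on top 58 to 64 high. Hung: block before the lip, tongue's end on the track floor, carrier x along box x, leaning up to 0.12 rad.
- hanger_3_mid (a point): Hooked carrier, 96 high, 0.18 kg, standing upright at first (some of the four are absent); this point is 48 above its underside. Its x: to the hook side, z up. Aluminium block x -22 to +20, 36 wide, 26 high, at the bottom; a steel strip (x +15 to +20, 24 wide) rises from it to the hook. On top a black grip tab 12 thick (x +7 to +19), 22 wide in y, 64 to 96 above the underside.
- hanger_3_hook (a point): Middle of the lower end of that carrier's hook tongue (carrier x +33, 34 above the underside). Tongue 6 thick (x +30 to +36); between it and the strip a slot 10 wide, 24 deep, open below, for the lip; bridge on top 58 to 64 high. Hung: block before the lip, tongue's end on the track floor, carrier x along box x, leaning up to 0.12 rad.
- hanger_4_mid (a point): Hooked carrier, 96 high, 0.18 kg, standing upright at first (some of the four are absent); this point is 48 above its underside. Its x: to the hook side, z up. Aluminium block x -22 to +20, 36 wide, 26 high, at the bottom; a steel strip (x +15 to +20, 24 wide) rises from it to the hook. On top a black grip tab 12 thick (x +7 to +19), 22 wide in y, 64 to 96 above the underside.
- hanger_4_hook (a point): Middle of the lower end of that carrier's hook tongue (carrier x +33, 34 above the underside). Tongue 6 thick (x +30 to +36); between it and the strip a slot 10 wide, 24 deep, open below, for the lip; bridge on top 58 to 64 high. Hung: block before the lip, tongue's end on the track floor, carrier x along box x, leaning up to 0.12 rad.
- swab_pack: Flat green pack 58x100x18; bystander; origin under its middle.
- brass_union: Brass hose fitting 48 high, standing; bystander; origin under its middle.
- rubber_stopper: Black rubber stopper 34x34x28; bystander; origin under its middle.
- petri_dish: Clear shallow dish 72 in diameter, 12 high; bystander; origin under its middle.
- screwdriver_teal: Teal screwdriver 169 long, lying; bystander; origin under its middle.
- ball_pen: White ball pen 145 long, lying; bystander; origin under its middle.
Not all that is in view belongs to the job. What is shaped like the part that bears hanger_2_mid but pink is not meant.

How it is judged:
On the way, in this order (a step that is already met when the one before it is completed fails the run):
1. the lock knob is pulled out (value of joint lock_pull above 0.008 m), for 0.1 s.
2. the knob is turned to unlocked and pushed back in (value of joint lock_turn above 1.04 rad and value of joint lock_pull below 0.004 m), for 0.2 s.
3. the lid is open on its stop (value of joint lid above 1.75 rad), for 0.3 s.
4. every carrier hangs on the rail behind the lip, the lid still open (x of hanger_1_hook in the frame of rail_mid between -0.007 and 0.007 m and y of hanger_1_hook in the frame of rail_mid between -0.11 and 0.11 m and z of hanger_1_hook in the frame of rail_mid between -0.004 and 0.005 m and angle between each of hanger_1_mid, hanger_2_mid, hanger_3_mid, hanger_4_mid's own z axis and vertical below 0.25 rad and x of hanger_2_hook in the frame of rail_mid between -0.007 and 0.007 m and y of hanger_2_hook in the frame of rail_mid between -0.11 and 0.11 m and z of hanger_2_hook in the frame of rail_mid between -0.004 and 0.005 m and x of hanger_3_hook in the frame of rail_mid between -0.007 and 0.007 m and y of hanger_3_hook in the frame of rail_mid between -0.11 and 0.11 m and z of hanger_3_hook in the frame of rail_mid between -0.004 and 0.005 m and x of hanger_4_hook in the frame of rail_mid between -0.007 and 0.007 m and y of hanger_4_hook in the frame of rail_mid between -0.11 and 0.11 m and z of hanger_4_hook in the frame of rail_mid between -0.004 and 0.005 m and value of joint lid above 1.7 rad), for 0.3 s.
5. the lid is shut, the knob not yet locked (value of joint lid below 0.06 rad and value of joint lock_turn above 0.9 rad), for 0.1 s.
At the end, for the whole second after the job is handed in: Every carrier present hangs on the rail: hook end in the groove behind the lip (within 7 mm of the groove's middle, 110 mm of the rail's middle, less than 5 mm above the track), leaning under 0.25 rad; lid shut (under 0.04 rad); knob locked (turn under 0.26 rad) and pushed in (under 4 mm) (x of hanger_1_hook in the frame of rail_mid between -0.007 and 0.007 m and y of hanger_1_hook in the frame of rail_mid between -0.11 and 0.11 m and z of hanger_1_hook in the frame of rail_mid between -0.004 and 0.005 m and angle between each of hanger_1_mid, hanger_2_mid, hanger_3_mid, hanger_4_mid's own z axis and vertical below 0.25 rad and x of hanger_2_hook in the frame of rail_mid between -0.007 and 0.007 m and y of hanger_2_hook in the frame of rail_mid between -0.11 and 0.11 m and z of hanger_2_hook in the frame of rail_mid between -0.004 and 0.005 m and x of hanger_3_hook in the frame of rail_mid between -0.007 and 0.007 m and y of hanger_3_hook in the frame of rail_mid between -0.11 and 0.11 m and z of hanger_3_hook in the frame of rail_mid between -0.004 and 0.005 m and x of hanger_4_hook in the frame of rail_mid between -0.007 and 0.007 m and y of hanger_4_hook in the frame of rail_mid between -0.11 and 0.11 m and z of hanger_4_hook in the frame of rail_mid between -0.004 and 0.005 m and value of joint lid below 0.04 rad and value of joint lock_turn below 0.26 rad and value of joint lock_pull below 0.004 m); the robot touches nothing.
It fails at once if the knob is forced round without being pulled out (value of joint lock_turn between 0.4 and 0.9 rad and value of joint lock_pull below 0.006 m).
It fails at once if the lid is let drop shut (velocity of joint lid below -4 rad/s).
It fails at once if a bystander is moved more than 8 cm (distance of any of swab_pack, brass_union, rubber_stopper, petri_dish, screwdriver_teal, ball_pen from where it was at the start of the episode above 0.08 m).
Of hanger_1, hanger_2, hanger_3, hanger_4 only 3 to 4 are there at a start; the rules pass over those that are not, and their reading is None.
At some moment in a run one of hanger_1, hanger_2, hanger_3, hanger_4 may be knocked a few centimetres aside while the robot is not near it.
It also fails if it takes over 208 s, if anything falls off the work surface, if the arm or the gripper's body presses on something with over 40 N, if the wrist force passes 120 N, or if a joint passes its speed limit or range.

## Robot

A 7-joint arm with a two-finger parallel gripper is mounted at the origin on a cart in front of the work surface, level with it; the furniture and walls round the work are solid. World frame = base frame: x ahead of the robot, y to its left, z up, the work surface at z = 0. Lengths are in m, angles in rad, forces in N, time in s.
With the tool pointing down it reaches from about 0.4 to 0.85 m from the base axis. Payload 4.5 kg.
Tool frame: the origin (TCP) lies midway between the tips of the shut fingers; the grasp point (between the pads) lies ctrl.grasp_offset behind it (ctrl.grasp_offset is the distance from the TCP to the grasp point, in m); z points along the fingers, y is the line along which they close (so a half turn about z gives the same grasp; the last joint's range is limited). The gripper opens to 88 mm and grips with 3 to 60 N. Pads are 18 mm wide; open, the fingers measure 123 mm over their backs; the gripper's body (75 mm by 187 mm) begins 45 mm behind the grasp point.
Start: joints at [-1.146, 0.689, -0.195, 1.565, 0.157, 0.902, -0.215], TCP at [0.238, 0.578, 0.212] pointing down, gripper open.
Joint ranges: [-3.01, 3.01], [-0.46, 2.08], [-1.47, 1.51], [0.13, 2.56], [-1, 4.14], [0.04, 2.09], [-2.66, 2.66]. Speed limits (rad/s): [2.57, 2.57, 3.14, 3.14, 3.14, 3.14, 3.14].

## Interface

Orientations are given as a unit quaternion [x, y, z, w].
In Python, from plant import state, cams, workorder, recognise, regions_of, ctrl gives the robot as it stands.
- The arm moves only by the tool apply_moves, never from a script. Its argument "rows" is a list of rows, each a list of 2 entries, a list of its own where there are three numbers: the shift along the tool's x, y, z in cm, then the turn about the tool's z in degrees. In form: [[[x, y, z], yaw], ...]. A call has 1 to 10 rows; each row shifts and turns the commanded pose from where the row before left it, along the tool's axes as they then stand; what a row does not reach is not made up. A row lasts 1/12 s, in which the tool goes at most 41.7 mm and 7.16 degrees, less where a joint would pass 70% of its speed; a pose out of reach is approached as far as the arm can. A call with a gripper value outside its range is refused whole. "hand" is the finger opening in cm, from 0 to 8.81, set as the call begins (left out, the last holds). The fingers move at their own pace and stop on an object; "force" is the grip in N (left out, the last holds). Time passes only in rows, so rows that do not move let the fingers close. It gives the time, the measured TCP pose, the force, the opening and the grip force at its end, in the units of the state.
- state(): the state, without advancing time (a new reading comes with each control period).
- cams.grab_frame(name): name is "scene" or "top"; returns (picture, depth): 420x560x3 uint8, red, green, blue; 420x560 float32, m along the optical axis (not along the pixel's ray), 0 where there is no reading.
- cams.camera_info(name): a dict with "intrinsics" (3x3 intrinsics, pixels), "dist" ([k1, k2, p1, p2, k3] as OpenCV has them; the pictures are not rectified), "rvec" (rotation vector, rad) and "tvec" (3), from world to camera coordinates, as OpenCV has them. Camera axes: x right, y down, z forward; pixel columns grow to the right and rows downward; lengths in m; the calibration is good to about 2 mm. A picture is of the moment at which its call begins. camera_info takes no time and is no camera call.
- workorder.sign_off(): hands the job in; it is judged then, once.
Trained networks look in the newest picture that a camera, given by its name, has taken for a name from the list of things; names that differ only in an ending like _2 or _b are one class to them, and where a whole thing is asked for, a point or a joint stands for the part that bears it (a point fixed in the world has none). Each returns a list of dicts, best first, with "conf" (0 to 1); they miss things now and then, are a little off and sometimes report something else, mostly with a low value. They report only what shows in the picture. A call takes as long as a camera call. They do not tell look-alikes from the thing itself.
- recognise(camera, thing): "extent" ([left, top, right, bottom] in pixels, round what is visible of it).
- regions_of(camera, thing): "region" (420x560 bool, what is visible of it) and "extent" ([left, top, right, bottom] in pixels, round what is visible of it).
The state is a dict: "clock": time; "qpos": joint angles; "joint_velocities": joint speeds; "tau": joint torques, N m; "eef_pos": TCP position; "ee_rot": TCP orientation; "ft_force": force on the tool from outside, world axes, zero at the start; "ft_torque": the same for the moment, N m; "opening": opening from 0.0 (shut) to 1.0 (fully open); "grip_force": force on a finger pad.
Only numpy, scipy, OpenCV 4.12 (cv2) and the standard library are available. Lean on these libraries where they do the work, as an engineer would, in place of code of your own. Each camera call takes 0.05 s, during which the arm holds its last target. There are 200 camera calls.

## Working session

There is one attempt and no reset: what is moved stays moved. The work goes in short steps, Python scripts to look and compute and a tool call to move; the robot and the scene stay as the last step left them, time stands still between calls to the robot, and variables do not carry over. Pictures are saved under pics/ and viewed, at most 14 in all, crops included, and the job is handed in when it is done.

Besides the shell and the picture viewer there is one more tool, called after "Request:" by a JSON object that holds its "api" and its "payload". apply_moves: Moves the arm, as the interface text tells. Its arguments: {"type":"object","properties":{"rows":{"type":"array"},"hand":{"type":"number"},"force":{"type":"number"}},"required":["rows"]}

```bash
mkdir -p pics
cat > h.py <<'E'
import numpy as np, cv2
from scipy.spatial.transform import Rotation as R
from plant import state, cams, workorder, recognise, regions_of, ctrl
def cam(n):
    i=cams.camera_info(n); K=np.array(i["intrinsics"],float); d=np.array(i["dist"],float)
    Rm=cv2.Rodrigues(np.array(i["rvec"],float))[0]; t=np.array(i["tvec"],float).ravel(); return K,d,Rm,t
def cloud(n,depth):
    K,d,Rm,t=cam(n); v,u=np.mgrid[0:420,0:560]
    p=cv2.undistortPoints(np.stack([u,v],-1).reshape(-1,1,2).astype(float),K,d).reshape(420,560,2)
    P=np.dstack([p*depth[...,None],depth]); W=(P-t)@Rm; W[depth==0]=np.nan; return W
def proj(n,X):
    i=cams.camera_info(n); K,d,Rm,t=cam(n)
    return cv2.projectPoints(np.array(X,float).reshape(-1,1,3),cv2.Rodrigues(Rm)[0],t,K,d)[0].reshape(-1,2)
def st():
    s=state(); print("t",round(s["clock"],2),"p",np.round(s["eef_pos"],4),"q",np.round(s["ee_rot"],3),"F",np.round(s["ft_force"],1),"op",round(s["opening"],3),"g",round(s["grip_force"],1)); return s
def save(n,img,crop=None,sc=1):
    if crop: l,t,r,b=crop; img=img[t:b,l:r]
    cv2.imwrite(n,cv2.resize(img[...,::-1],None,fx=sc,fy=sc,interpolation=cv2.INTER_CUBIC))
E
python3 - <<'E'
from h import *
s=st(); print(np.round(s["qpos"],3), ctrl.grasp_offset, R.from_quat(s["ee_rot"]).as_matrix().round(3))
for n in("scene","top"):
    im,d=cams.grab_frame(n); save(f"pics/{n}0.png",im,sc=1.4); np.savez(f"{n}0.npz",im=im,d=d)
    K,dd,Rm,t=cam(n); print(n,K[0,0],"pos",-Rm.T@t,"fwd",Rm[2])
    for th in("hanger_2_mid","dry_box","lid_bar","knob_grip"):
        for r in recognise(n,th): print(th,r["conf"],np.round(r["extent"]))
E
```

```text
t 0.0 p [0.2379 0.5772 0.2115] q [ 0.194  0.981 -0.001 -0.   ] F [-0.4 -0.3  0.4] op 1.001 g 0.0
[-1.146  0.69  -0.195  1.566  0.157  0.903 -0.215] 0.0187 [[-0.925  0.381 -0.001]
 [ 0.381  0.925 -0.002]
 [-0.    -0.002 -1.   ]]
scene 398.716145116084 pos [-0.1957962  -0.57043582  0.5667922 ] fwd [ 0.66073599  0.61445726 -0.4311267 ]
hanger_2_mid 0.82 [239. 212. 250. 253.]
hanger_2_mid 0.69 [208. 207. 229. 240.]
dry_box 0.8 [332. 220. 438. 337.]
lid_bar 0.82 [343. 220. 434. 287.]
top 467.38472899018524 pos [0.30203383 0.05280592 1.23417957] fwd [ 0.15660834 -0.02873982 -0.98724255]
hanger_2_mid 0.92 [180. 227. 204. 248.]
hanger_2_mid 0.68 [220. 215. 238. 242.]
dry_box 0.84 [332. 142. 439. 254.]
lid_bar 0.7 [336. 137. 443. 255.]
knob_grip 0.49 [359. 232. 376. 246.]
```

View pics/scene0.png

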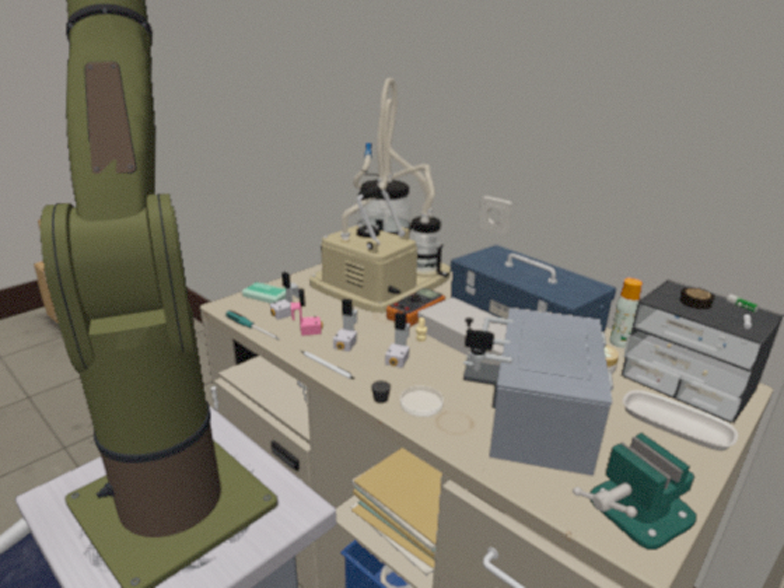

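View pics/top0.png

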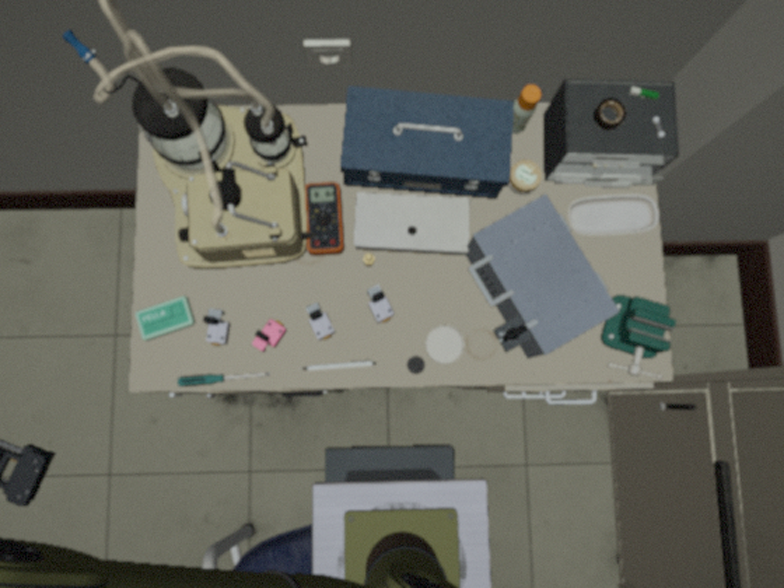

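The scene picture shows three grey carriers with black tabs, the pink one at (310,325), and the knob at (478,345). In the top picture (1.4x scale):
- grey carriers at (216,325), (319,320) and (380,302)
- pink look-alike at (268,335), not wanted
- knob at (513,332), with the similar black stopper at (416,365)
- box lid at (543,275), with its front and bar facing left

Next I fit the poses from depth.

```bash
cat >> h.py <<'E'
from scipy.optimize import least_squares
# carrier boxes in carrier frame, z from underside: (lo,hi)
CAR=np.array([[[-22,-18,0],[20,18,26]],[[15,-12,26],[20,12,64]],[[15,-12,58],[36,12,64]],[[30,-12,34],[36,12,58]],[[7,-11,64],[19,11,96]]])/1000.
def sdf(p,B):
    c=B.mean(1);h=(B[:,1]-B[:,0])/2; out=[]
    for ci,hi in zip(c,h):
        q=np.abs(p-ci)-hi; out.append(np.linalg.norm(np.maximum(q,0),axis=1)+np.minimum(q.max(1),0))
    return np.min(out,0)
def fitcar(P,x0,z0=0.,free_z=False):
    "P points, returns x,y,yaw,(z) of carrier origin axis"
    best=None
    f=lambda v: sdf((P-[v[0],v[1],z0+(v[3] if free_z else 0)])@R.from_euler('z',v[2]).as_matrix(),CAR)
    for a in np.linspace(-np.pi,np.pi,16,endpoint=False):
        r=least_squares(f,[x0[0],x0[1],a]+([0] if free_z else []),loss='soft_l1',f_scale=.002,x_scale=[.01,.01,.3]+([.01] if free_z else []))
        if best is None or r.cost<best.cost: best=r
    return best.x,np.sqrt(2*best.cost/len(P))
E
python3 - <<'E'
from h import *
C={}
for n in("scene","top"):
    z=np.load(f"{n}0.npz"); C[n]=(z["im"],cloud(n,z["d"]))
im,W=C["top"]
for nm,(u,v) in dict(A=(154,231),B=(227,230),C=(271,216),pink=(191,239)).items():
    c=W[v-3:v+4,u-3:u+4].reshape(-1,3); c=np.nanmedian(c,0)
    for k in (["top"],["scene"],["top","scene"]):
        P=np.vstack([C[n][1].reshape(-1,3) for n in k])
        P=P[(np.hypot(*(P[:,:2]-c[:2]).T)<.05)&(P[:,2]>.008)&(P[:,2]<.11)]
        x,e=fitcar(P,c); print(nm,k,len(P),np.round(x,4),"deg",round(np.degrees(x[2]),1),"rms",round(e,4))
# lid plane
for n in C:
    Wn=C[n][1]; b=[(332,142,439,254),(332,220,438,337)][n=="scene"]
    P=Wn[b[1]:b[3],b[0]:b[2]].reshape(-1,3); P=P[(P[:,2]>.122)&(P[:,2]<.14)]
    rc=cv2.minAreaRect((P[:,:2]*1000).astype(np.float32)); print(n,"lid",rc,np.nanmedian(P[:,2]))
E
```

```text
A ['top'] 365 [ 0.4312  0.3318 -0.1438] deg -8.2 rms 0.0016
A ['scene'] 316 [ 0.4319  0.3303 -6.4482] deg -369.5 rms 0.0014
A ['top', 'scene'] 681 [ 0.4317  0.3309 -0.1568] deg -9.0 rms 0.0016
B ['top'] 322 [0.4393 0.1386 0.4303] deg 24.7 rms 0.0016
B ['scene'] 409 [0.439  0.1381 0.4265] deg 24.4 rms 0.0015
B ['top', 'scene'] 731 [0.439  0.1382 0.4256] deg 24.4 rms 0.0015
C ['top'] 318 [ 0.4696  0.0275 -5.7909] deg -331.8 rms 0.0018
C ['scene'] 449 [0.4695 0.0262 0.44  ] deg 25.2 rms 0.0014
C ['top', 'scene'] 767 [0.4697 0.0269 0.4207] deg 24.1 rms 0.0016
pink ['top'] 333 [0.4273 0.2309 2.5512] deg 146.2 rms 0.0016
pink ['scene'] 303 [0.4268 0.2294 2.5429] deg 145.7 rms 0.0014
pink ['top', 'scene'] 636 [ 0.4269  0.2298 -3.7415] deg -214.4 rms 0.0015
scene lid ((498.8089904785156, -237.4896697998047), (244.8702392578125, 208.05133056640625), 28.59320640563965) 0.1325254639951975
top lid ((500.8557434082031, -236.39102172851562), (242.57693481445312, 209.94374084472656), 28.343740463256836) 0.13254872510744214
```

Run:
```python
from h import *
z=np.load("top0.npz"); save("pics/t1.png",z["im"],(320,130,450,270),4)
```

```text
(no output)
```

View pics/t1.png

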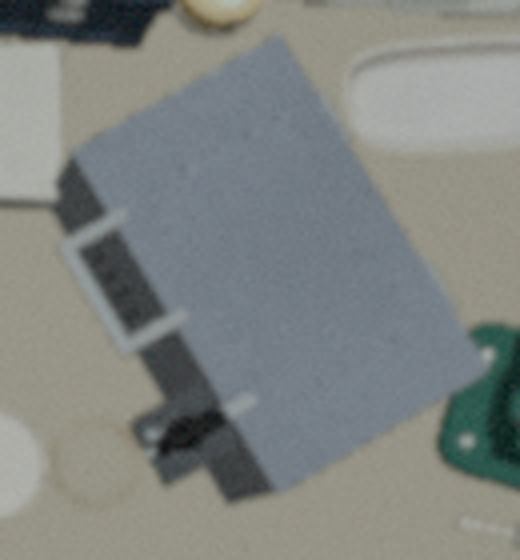

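The crop shows the lid bar with its middle at crop (97,295), and the knob at crop (190,430) with its keeper arm tip at (240,402). Next I fit the box, bar and knob.

```bash
cat > box.py <<'E'
from h import *
def boxfit(Ps):
    B=np.array([[[-75,-120,0],[75,120,131]]])/1000.
    f=lambda v: sdf((Ps-[v[0],v[1],0])@R.from_euler('z',v[2]).as_matrix(),B)
    r=least_squares(f,[.52,-.25,-1.05],loss='soft_l1',f_scale=.002,x_scale=[.01,.01,.1]); return r.x
if __name__=="__main__":
    for k in (["top"],["scene"],["top","scene"]):
        Q=[]
        for n in k:
            z=np.load(f"{n}0.npz"); W=cloud(n,z["d"]).reshape(-1,3); Q.append(W)
        P=np.vstack(Q); P=P[np.isfinite(P[:,0])]
        v=np.array([.51,-.25,-1.05])
        for it in range(4):
            L=(P-[v[0],v[1],0])@R.from_euler('z',v[2]).as_matrix()
            m=(abs(L[:,0])<.082)&(abs(L[:,1])<.127)&(L[:,2]>.03)&(L[:,2]<.137)
            v=boxfit(P[m])
        L=(P-[v[0],v[1],0])@R.from_euler('z',v[2]).as_matrix()
        print(k,np.round(v,4),np.degrees(v[2]).round(2))
        b=L[(L[:,0]<-.1)&(L[:,0]>-.12)&(L[:,2]>.115)&(L[:,2]<.14)&(L[:,1]>-.02)]
        print(" bar x",np.median(b[:,0]).round(4),"y range",np.percentile(b[:,1],[2,98]).round(4),"z",np.percentile(b[:,2],95).round(4))
        g=L[(L[:,0]<-.08)&(L[:,0]>-.14)&(L[:,2]>.158)&(L[:,2]<.19)&(abs(L[:,1]+.05)<.06)]
        rc=cv2.minAreaRect((g[:,:2]*1000).astype(np.float32)); print(" knob",len(g),np.mean(g,0).round(4),rc,np.percentile(g[:,2],[5,95]).round(3))
        print(" knob world",np.round(R.from_euler('z',v[2]).as_matrix()[:2,:2]@np.array(rc[0])/1000+v[:2],4))
E
python3 box.py
```

```text
['top'] [ 0.5118 -0.2559 -1.0723] -61.44
 bar x -0.1098 y range [4.000e-04 4.619e-01] z 0.1349
 knob 102 [-0.1126 -0.0622  0.1766] ((-111.21464538574219, -62.21240234375), (11.959338188171387, 40.48982620239258), 88.79134368896484) [0.166 0.181]
 knob world [ 0.404  -0.1879]
['scene'] [ 0.5094 -0.2551 -1.0694] -61.27
 bar x -0.1083 y range [0.0288 0.5096] z 0.1349
 knob 236 [-0.1068 -0.0659  0.1701] ((-107.1728286743164, -63.17250442504883), (12.392839431762695, 42.102298736572266), 88.3916015625) [0.159 0.179]
 knob world [ 0.4025 -0.1915]
['top', 'scene'] [ 0.5102 -0.2566 -1.0717] -61.4
 bar x -0.1095 y range [0.004  0.5001] z 0.135
 knob 338 [-0.1096 -0.0644  0.1721] ((-109.53575134277344, -62.085975646972656), (15.07522201538086, 43.77276611328125), 88.48570251464844) [0.159 0.18 ]
 knob world [ 0.4033 -0.1901]
```

```bash
cat >> h.py <<'E'
BX=np.array([.5105,-.2555]); BA=np.radians(-61.4)
def b2w(x,y): c,s=np.cos(BA),np.sin(BA); return BX+np.array([c*x-s*y,s*x+c*y])
def go(targets,s=None):
    "targets: list of (x,y,z TCP, tooly_angle_deg or None). prints tool-frame cm shifts, then yaw"
    s=s or st(); p=np.array(s["eef_pos"]); M=R.from_quat(s["ee_rot"]).as_matrix(); a=np.degrees(np.arctan2(M[1,1],M[0,1]))
    for t in targets:
        d=np.array(t[:3])-p; c,sn=np.cos(np.radians(a)),np.sin(np.radians(a))
        ty=np.array([c,sn,0]); tz=np.array([0,0,-1]); tx=np.cross(ty,tz)
        print("shift cm",np.round([d@tx*100,d@ty*100,d@tz*100],2),"min rows",int(np.ceil(np.linalg.norm(d)/.0417)),end=" ")
        if t[3] is not None:
            y=(a-t[3]+90)%180-90; print("yaw",round(y,1),"from",round(a,1)); a=a-y
        else: print()
        p=np.array(t[:3])
E
python3 - <<'E'
from h import *
k=b2w(-.110,-.062); print(k)
go([(.45,.25,.25,28.6),(k[0],k[1],.25,None),(k[0],k[1],.155,None)])
z=[cloud(n,np.load(f"{n}0.npz")["d"]).reshape(-1,3) for n in("top","scene")]
for W in z:
    L=(W-[*BX,0])@R.from_euler('z',BA).as_matrix()
    b=L[(L[:,0]<-.1)&(L[:,0]>-.12)&(L[:,2]>.118)&(L[:,2]<.14)&(L[:,1]>-.02)&(L[:,1]<.1)]
    print(len(b),b[:,1].min(),b[:,1].max(),np.percentile(b[:,1],[3,97]))
E
```

```text
[ 0.40340895 -0.18860077]
t 0.5 p [0.238  0.5779 0.2123] q [ 0.194  0.981  0.    -0.   ] F [ 0.2 -0.3 -0.4] op 0.997 g 0.0
shift cm [-32.09 -22.24  -3.77] min rows 10 yaw 39.0 from 67.6
shift cm [-36.28 -25.09   0.  ] min rows 11 
shift cm [0.  0.  9.5] min rows 3 
146 -0.004004787957951688 0.07491316851990792 [-0.00219395  0.07329587]
46 0.023547806429435773 0.06959945866828993 [0.0241944  0.06901855]
```

Request:
{"api": "apply_moves", "payload": {"rows": [[[-2.5, -1.7, -0.4], 0], [[-3.3, -2.3, -0.4], 0], [[-3.3, -2.3, -0.4], 0], [[-3.3, -2.3, -0.4], 0], [[-3.3, -2.3, -0.4], 0], [[-3.3, -2.3, -0.4], 0], [[-3.3, -2.3, -0.4], 0], [[-3.3, -2.3, -0.4], 0], [[-3.3, -2.3, -0.4], 0], [[-3.1, -2.1, -0.2], 0]], "hand": 5}}

```text
clock: 1.33
eef_pos: [0.4506, 0.2485, 0.251]
ee_rot: [0.195, 0.981, 0.0, 0.001]
ft_force: [1.5, 0.5, -0.2]
opening: 0.569
grip_force: 0.0
```

Request:
{"api": "apply_moves", "payload": {"rows": [[[0, 0, 0], 6.5], [[0, 0, 0], 6.5], [[0, 0, 0], 6.5], [[0, 0, 0], 6.5], [[0, 0, 0], 6.5], [[0, 0, 0], 6.5], [[-3, -2, 0], 0], [[-3, -2, 0], 0], [[-3, -2, 0], 0], [[-3, -2, 0], 0]]}}

```text
clock: 2.17
eef_pos: [0.4363, 0.1059, 0.2505]
ee_rot: [0.51, 0.86, 0.0, 0.0]
ft_force: [1.5, -0.3, 0.9]
opening: 0.564
grip_force: 0.0
```

Request:
{"api": "apply_moves", "payload": {"rows": [[[-3, -2, 0], 0], [[-3, -2, 0], 0], [[-3, -2.1, 0], 0], [[-3, -2.1, 0], 0], [[-3, -2.1, 0], 0], [[-3, -2.1, 0], 0], [[-3, -2.1, 0], 0], [[-3, -2.1, 0], 0], [[0, 0, 0], 0], [[0, 0, 0], 0]]}}

```text
clock: 3.0
eef_pos: [0.4053, -0.1853, 0.2504]
ee_rot: [0.513, 0.858, -0.0, 0.0]
ft_force: [0.5, 0.7, -1.5]
opening: 0.566
grip_force: 0.0
```

Run:
```python
from h import *
k=b2w(-.110,-.062); s=st(); print(np.round(s["qpos"],2))
go([(k[0],k[1],.2,28.6),(k[0],k[1],.155,None)],s)
```

```text
t 3.0 p [ 0.4053 -0.1853  0.2504] q [ 0.513  0.858 -0.     0.   ] F [ 0.5  0.7 -1.5] op 0.566 g 0.0
[ 0.35  0.4  -0.04  2.04  0.02  0.71  0.79]
shift cm [-0.2  -0.32  5.04] min rows 2 yaw -0.3 from 28.3
shift cm [0.  0.  4.5] min rows 2
```

Request:
{"api": "apply_moves", "payload": {"rows": [[[-0.2, -0.3, 2.0], 0], [[0, 0, 3.0], 0], [[0, 0, 3.0], 0], [[0, 0, 1.5], 0], [[0, 0, 0], 0], [[0, 0, 0], 0]]}}

```text
clock: 3.5
eef_pos: [0.4043, -0.1848, 0.1551]
ee_rot: [0.509, 0.861, 0.0, -0.001]
ft_force: [0.8, -0.1, 0.2]
opening: 0.567
grip_force: 0.0
```

Request:
{"api": "apply_moves", "payload": {"rows": [[[0, 0, 0], 0], [[0, 0, 0], 0], [[0, 0, 0], 0], [[0, 0, 0], 0], [[0, 0, 0], 0], [[0, 0, 0], 0], [[0, 0, 0], 0], [[0, 0, 0], 0]], "hand": 0, "force": 40}}

```text
clock: 4.17
eef_pos: [0.4041, -0.1863, 0.1553]
ee_rot: [0.511, 0.86, 0.0, 0.0]
ft_force: [0.5, 0.2, -0.3]
opening: 0.008
grip_force: 0.0
```

Run:
```python
from h import *
im,d=cams.grab_frame("scene"); save("pics/s1.png",im,(300,180,450,290),5)
print(proj("scene",[[.4041,-.1863,.155],[*b2w(-.110,-.062),.164]]))
```

```text
[[340.12655368 245.09694812]
 [341.23723529 241.78555189]]
```

View pics/s1.png

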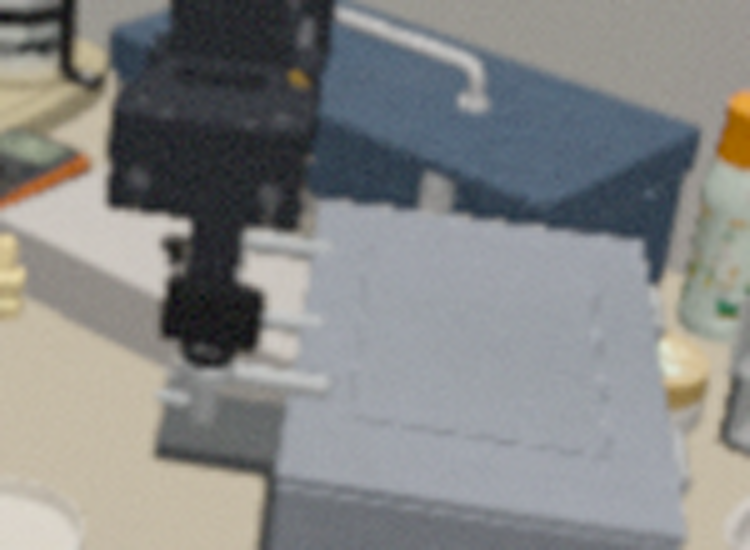

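Run:
```python
from h import *
for n in("scene","top"):
    im,d=cams.grab_frame(n); W=cloud(n,d); L=(W-[*BX,0])@R.from_euler('z',BA).as_matrix()
    if n=="scene":
        for v in range(222,258,3):
            print(v,[f"{L[v,u,0]*1e3:.0f},{L[v,u,1]*1e3:.0f},{L[v,u,2]*1e3:.0f}" for u in range(332,356,4)])
    else: save("pics/t2.png",im,(300,150,440,270),5)
    if n=="scene": save("pics/s2.png",im,(320,210,370,270),10)
```

```text
222 ['-123,-148,250', '-117,-146,250', '-110,-144,250', '-103,-147,252', '-96,-146,253', '-89,-146,254']
225 ['-161,234,46', '-150,237,46', '-115,-76,209', '-107,-78,211', '-99,-75,210', '-89,-148,249']
228 ['-155,187,61', '-145,188,62', '-114,-76,202', '-106,-74,203', '-99,-77,205', '-97,68,131']
231 ['-156,200,45', '-144,190,52', '-114,-74,194', '-106,-76,197', '-99,-54,186', '-102,211,47']
234 ['-153,179,47', '-122,-60,179', '-113,-76,189', '-105,-74,189', '-103,34,132', '-101,197,45']
237 ['-151,164,46', '-121,-70,178', '-113,-66,177', '-105,-69,179', '-97,-65,179', '-90,-63,179']
240 ['-129,-64,166', '-120,-69,170', '-112,-69,171', '-105,-67,172', '-97,-69,174', '-89,-68,175']
243 ['-128,-64,159', '-120,-69,163', 'nan,nan,nan', '-104,-69,166', '-96,-69,167', '-88,-69,168']
246 ['nan,nan,nan', '-119,-66,155', '-111,-65,156', '-103,-69,159', '-95,-67,159', '-88,-67,161']
249 ['-148,159,13', '-119,-68,149', '-111,-64,148', '-103,-69,153', '-95,-66,152', '-94,122,43']
252 ['-147,159,3', '-118,-70,143', '-110,-74,147', '-102,-72,147', '-94,-60,142', '-93,120,35']
255 ['-145,144,3', '-117,-71,137', '-109,-75,141', 'nan,nan,nan', '-93,-67,139', '-85,-69,141']
```

View pics/s2.png

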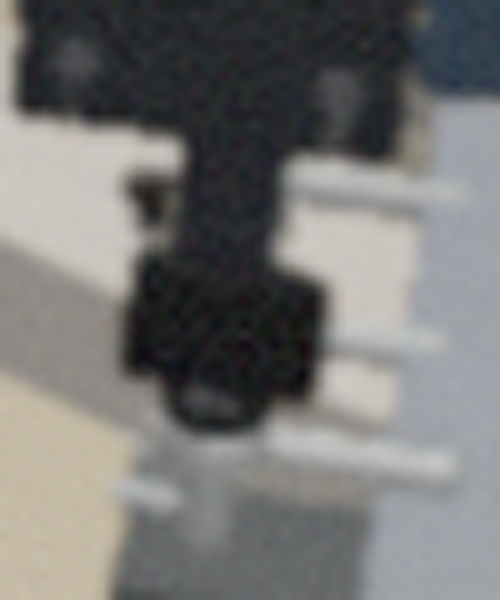

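The depth shows the finger ends only at about z 0.18, right at the knob's top (0.179), so the fingers closed above the knob. I'll open and go lower in small steps.

Request:
{"api": "apply_moves", "payload": {"rows": [[[0, 0, 0], 0], [[0, 0, 0], 0], [[0, 0, 0], 0], [[0, 0, 0], 0], [[0, 0, 0], 0], [[0.1, -0.2, 0.4], 0], [[0, 0, 0.4], 0], [[0, 0, 0.4], 0], [[0, 0, 0], 0]], "hand": 5}}

```text
clock: 5.07
eef_pos: [0.4013, -0.1861, 0.1424]
ee_rot: [0.51, 0.86, -0.0, -0.001]
ft_force: [-0.8, 0.2, -0.4]
opening: 0.567
grip_force: 0.0
```

Run:
```python
from h import *
st()
im,d=cams.grab_frame("scene"); save("pics/s3.png",im,(300,180,400,270),7)
W=cloud("scene",d); L=(W-[*BX,0])@R.from_euler('z',BA).as_matrix()
m=(L[...,1]<-.078)&(L[...,1]>-.125)&(L[...,0]>-.14)&(L[...,0]<-.08)&(L[...,2]>.12)
q=L[m]; print(len(q), np.sort(q[:,2])[:25].round(3)); 
for z in np.arange(.15,.24,.01):
    k=q[(q[:,2]>z)&(q[:,2]<z+.01)]; print(round(z,2),len(k),np.median(k,0).round(3) if len(k) else "")
```

```text
t 5.07 p [ 0.4013 -0.1861  0.1424] q [ 0.51   0.86  -0.    -0.001] F [-0.8  0.2 -0.4] op 0.567 g 0.0
6640 [0.171 0.171 0.171 0.171 0.171 0.172 0.173 0.173 0.174 0.174 0.174 0.175
 0.175 0.175 0.176 0.176 0.176 0.176 0.177 0.177 0.177 0.177 0.177 0.177
 0.177]
0.15 0 
0.16 0 
0.17 39 [-0.111 -0.102  0.177]
0.18 50 [-0.111 -0.103  0.185]
0.19 48 [-0.11  -0.104  0.196]
0.2 51 [-0.11  -0.105  0.206]
0.21 4 [-0.108 -0.106  0.211]
0.22 0 
0.23 0
```

View pics/s3.png

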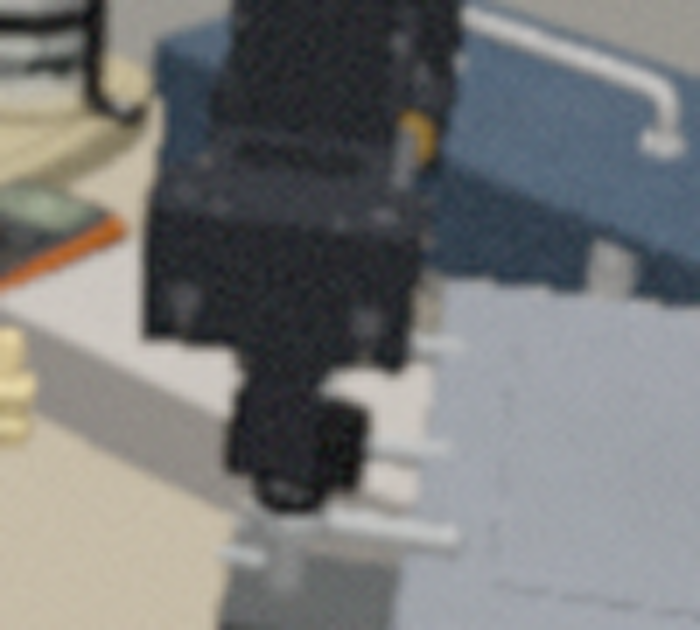

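The finger tips are at z≈0.170 while the reported TCP z is 0.142, so the real tips sit about 26–27 mm above the reading. I'll correct for that.

Request:
{"api": "apply_moves", "payload": {"rows": [[[0, 0, 0.5], 0], [[0, 0, 0.5], 0], [[0, 0, 0.3], 0], [[0, 0, 0], 0]]}}

```text
clock: 5.45
eef_pos: [0.4015, -0.1862, 0.1296]
ee_rot: [0.51, 0.86, -0.0, -0.001]
ft_force: [-0.1, -0.3, 0.8]
opening: 0.568
grip_force: 0.0
```

Request:
{"api": "apply_moves", "payload": {"rows": [[[0, 0, 0], 0], [[0, 0, 0], 0], [[0, 0, 0], 0], [[0, 0, 0], 0], [[0, 0, 0], 0], [[0, 0, 0], 0], [[0, 0, 0], 0], [[0, 0, 0], 0]], "hand": 0, "force": 40}}

```text
clock: 6.12
eef_pos: [0.4026, -0.1861, 0.1305]
ee_rot: [0.51, 0.86, 0.0, 0.0]
ft_force: [1.6, 0.6, 0.9]
opening: 0.131
grip_force: 40.0
```

Request:
{"api": "apply_moves", "payload": {"rows": [[[0, 0, -0.4], 0], [[0, 0, -0.4], 0], [[0, 0, -0.4], 0], [[0, 0, -0.2], 0], [[0, 0, 0], 0], [[0, 0, 0], 0]]}}

```text
clock: 6.62
eef_pos: [0.4025, -0.1862, 0.1445]
ee_rot: [0.51, 0.86, 0.0, 0.0]
ft_force: [3.5, 1.1, -2.1]
opening: 0.134
grip_force: 40.0
```

Run:
```python
from h import *
st(); im,d=cams.grab_frame("top"); W=cloud("top",d); im,d=cams.grab_frame("scene"); W=cloud("scene",d); L=(W-[*BX,0])@R.from_euler('z',BA).as_matrix()
q=L[(L[...,0]<-.12)&(L[...,0]>-.135)&(abs(L[...,1]+.062)<.02)&(L[...,2]>.12)&(L[...,2]<.22)]; print(len(q),np.sort(q[:,2]).round(3)[::4])
```

```text
t 6.62 p [ 0.4025 -0.1862  0.1445] q [0.51 0.86 0.   0.  ] F [ 3.5  1.1 -2.1] op 0.134 g 40.0
56 [0.121 0.125 0.133 0.136 0.138 0.167 0.169 0.173 0.176 0.179 0.182 0.186
 0.188 0.19 ]
```

Request:
{"api": "apply_moves", "payload": {"rows": [[[0, 0, 0], 4], [[0, 0, 0], 5], [[0, 0, 0], 5], [[0, 0, 0], 5], [[0, 0, 0], 5], [[0, 0, 0], 5]]}}

```text
clock: 7.22
eef_pos: [0.4035, -0.1859, 0.1445]
ee_rot: [0.711, 0.704, 0.001, 0.001]
ft_force: [6.7, 3.9, -4.6]
opening: 0.136
grip_force: 40.0
```

Request:
{"api": "apply_moves", "payload": {"rows": [[[0, 0, 0], 5], [[0, 0, 0], 5], [[0, 0, 0], 5], [[0, 0, 0], 5], [[0, 0, 0], 5], [[0, 0, 0], 5], [[0, 0, 0], 5], [[0, 0, 0], 5], [[0, 0, 0], 4], [[0, 0, 0], 0]]}}

```text
clock: 8.05
eef_pos: [0.405, -0.1866, 0.1446]
ee_rot: [0.922, 0.387, 0.002, 0.001]
ft_force: [9.0, 3.2, -7.4]
opening: 0.133
grip_force: 40.0
```

Run:
```python
from h import *
s=st(); M=R.from_quat(s["ee_rot"]).as_matrix(); print(np.degrees(np.arctan2(M[1,1],M[0,1])),s["ft_torque"])
im,d=cams.grab_frame("scene"); save("pics/s4.png",im,(310,200,390,270),8)
```

```text
t 8.05 p [ 0.405  -0.1866  0.1446] q [0.922 0.387 0.002 0.001] F [ 9.   3.2 -7.4] op 0.133 g 40.0
-44.501719480233376 [ 0.40076766 -1.84481577  0.09709009]
```

Request:
{"api": "apply_moves", "payload": {"rows": [[[0, 0, 0], 2], [[0, 0, 0.4], 0], [[0, 0, 0.4], 0], [[0, 0, 0.4], 0], [[0, 0, 0.3], 0], [[0, 0, 0], 0], [[0, 0, 0], 0]]}}

```text
clock: 8.68
eef_pos: [0.4053, -0.1866, 0.1304]
ee_rot: [0.928, 0.372, 0.003, 0.001]
ft_force: [7.3, 2.5, 3.8]
opening: 0.133
grip_force: 40.0
```

Request:
{"api": "apply_moves", "payload": {"rows": [[[0, 0, 0], 0], [[0, 0, 0], 0], [[0, 0, 0], 0], [[0, 0, 0], 0], [[0, 0, 0], 0], [[0, 0, 0], 0], [[0, 0, -3], 0], [[0, 0, -3], 0], [[0, 0, -3], 0], [[0, 0, 0], 0]], "hand": 4}}

```text
clock: 9.52
eef_pos: [0.404, -0.188, 0.2232]
ee_rot: [0.929, 0.371, 0.003, 0.003]
ft_force: [0.5, -0.2, -0.2]
opening: 0.453
grip_force: 0.0
```

Run:
```python
from h import *
im,d=cams.grab_frame("scene"); W=cloud("scene",d); L=(W-[*BX,0])@R.from_euler('z',BA).as_matrix()
q=L[(abs(L[...,0]+.11)<.03)&(abs(L[...,1]+.062)<.03)&(L[...,2]>.15)&(L[...,2]<.20)]; print(len(q),np.sort(q[:,2]).round(3)[-20:]); rc=cv2.minAreaRect((q[:,:2]*1000).astype(np.float32));print(rc)
save("pics/s5.png",im,(300,180,400,270),7)
b=b2w(-.109,.035); print(b)
go([(*b,.19,-61.4),(*b,.19,None),(*b,.10,None)])
```

```text
153 [0.179 0.179 0.179 0.179 0.179 0.179 0.179 0.179 0.179 0.179 0.179 0.179
 0.179 0.179 0.179 0.18  0.18  0.18  0.18  0.18 ]
((-109.31531524658203, -65.36805725097656), (16.170608520507812, 40.552459716796875), 15.497861862182617)
[ 0.48905199 -0.14304564]
t 9.57 p [ 0.4033 -0.1872  0.2213] q [0.928 0.371 0.002 0.002] F [-0.7  0.3  0. ] op 0.454 g 0.0
shift cm [9.25 2.72 3.13] min rows 3 yaw 15.0 from -46.4
shift cm [0. 0. 0.] min rows 0 
shift cm [0. 0. 9.] min rows 3
```

View pics/s5.png

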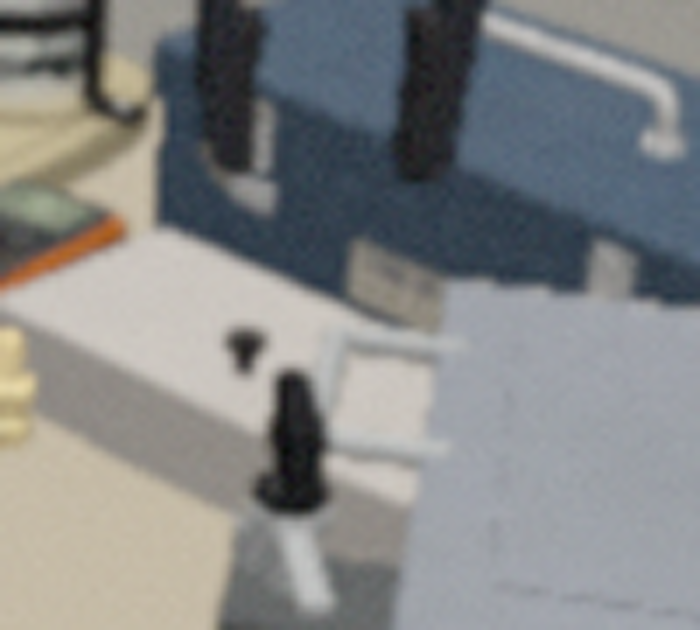

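Knob is at (295,440), turned and fully in, with the keeper arm at (300,560) clear of the lid. Next is the bar.

Request:
{"api": "apply_moves", "payload": {"rows": [[[3.1, 0.9, 0], 0], [[3.1, 0.9, 0], 0], [[3.1, 0.9, 0], 0], [[0, 0, 0], 7], [[0, 0, 0], 7], [[0, 0, 0], 1], [[0, 0, 1.5], 0], [[0, 0, 1.5], 0], [[0, 0, 0], 0], [[0, 0, 0], 0]], "hand": 2.5}}

```text
clock: 10.4
eef_pos: [0.4866, -0.1417, 0.1884]
ee_rot: [0.969, 0.247, -0.001, -0.001]
ft_force: [-0.0, 0.3, 0.4]
opening: 0.286
grip_force: 0.0
```

Run:
```python
from h import *
b=b2w(-.109,.035)
go([(*b,.15,-61.4),(*b,.088,None)])
im,d=cams.grab_frame("scene"); W=cloud("scene",d); im,d=cams.grab_frame("top"); W=np.vstack([W.reshape(-1,3),cloud("top",d).reshape(-1,3)]); L=(W-[*BX,0])@R.from_euler('z',BA).as_matrix()
q=L[(abs(L[:,0]+.11)<.06)&(abs(L[:,1]-.035)<.02)&(L[:,2]>.175)&(L[:,2]<.25)]
for lo in (.18,.20,.22):
  k=q[(q[:,2]>lo)&(q[:,2]<lo+.02)]; print(lo,len(k),np.percentile(k,[2,98],axis=0).round(3) if len(k) else 0)
print(q[:,2].min())
```

```text
t 10.4 p [ 0.4866 -0.1417  0.1884] q [ 0.969  0.247 -0.001 -0.001] F [-0.   0.3  0.4] op 0.286 g 0.0
shift cm [0.15 0.24 3.84] min rows 1 yaw 0.1 from -61.3
shift cm [0.  0.  6.2] min rows 2 
0.18 0 0
0.2 18 [[-0.132  0.022  0.216]
 [-0.085  0.026  0.22 ]]
0.22 127 [[-0.135  0.021  0.221]
 [-0.082  0.037  0.24 ]]
0.21631659422518557
```

Request:
{"api": "apply_moves", "payload": {"rows": [[[0.1, 0.1, 2], 0], [[0, 0, 3], 0], [[0, 0, 2], 0], [[0, 0, 1.5], 0], [[0, 0, 1.5], 0], [[0, 0, 0], 0], [[0, 0, 0], 0]]}}

```text
clock: 11.08
eef_pos: [0.4893, -0.1424, 0.0896]
ee_rot: [0.969, 0.247, -0.0, -0.0]
ft_force: [0.5, 0.0, 0.9]
opening: 0.282
grip_force: 0.0
```

Request:
{"api": "apply_moves", "payload": {"rows": [[[0, 0, 0], 0], [[0, 0, 0], 0], [[0, 0, 0], 0], [[0, 0, 0], 0], [[0, 0, 0], 0], [[0, 0, 0], 0]], "hand": 0, "force": 20}}

```text
clock: 11.58
eef_pos: [0.49, -0.1423, 0.0902]
ee_rot: [0.969, 0.247, 0.001, 0.0]
ft_force: [-0.9, 0.6, 7.4]
opening: 0.101
grip_force: 20.0
```

Run:
```python
from h import *
s=st(); p=np.array(s["eef_pos"]); l=(p[:2]-BX)@np.array([np.cos(BA),np.sin(BA)]); print("box x",l)
th=np.r_[np.linspace(0,1.83,31)]
x=75-184*np.cos(th)+4*np.sin(th); z=125+184*np.sin(th)+4*np.cos(th)
print([[round(a/10,2),round(-b/10,2)] for a,b in zip(np.diff(x),np.diff(z))])
```

```text
t 11.58 p [ 0.49   -0.1423  0.0902] q [0.969 0.247 0.001 0.   ] F [-0.9  0.6  7.4] op 0.101 g 20.0
box x -0.10917251474353841
[[np.float64(0.06), np.float64(-1.12)], [np.float64(0.13), np.float64(-1.12)], [np.float64(0.19), np.float64(-1.11)], [np.float64(0.26), np.float64(-1.09)], [np.float64(0.33), np.float64(-1.07)], [np.float64(0.39), np.float64(-1.05)], [np.float64(0.46), np.float64(-1.03)], [np.float64(0.52), np.float64(-1.0)], [np.float64(0.58), np.float64(-0.96)], [np.float64(0.63), np.float64(-0.93)], [np.float64(0.69), np.float64(-0.89)], [np.float64(0.74), np.float64(-0.84)], [np.float64(0.79), np.float64(-0.79)], [np.float64(0.84), np.float64(-0.74)], [np.float64(0.88), np.float64(-0.69)], [np.float64(0.92), np.float64(-0.64)], [np.float64(0.96), np.float64(-0.58)], [np.float64(0.99), np.float64(-0.52)], [np.float64(1.02), np.float64(-0.46)], [np.float64(1.05), np.float64(-0.39)], [np.float64(1.07), np.float64(-0.33)], [np.float64(1.09), np.float64(-0.26)], [np.float64(1.11), np.float64(-0.2)], [np.float64(1.12), np.float64(-0.13)], [np.float64(1.12), np.float64(-0.06)], [np.float64(1.12), np.float64(0.01)], [np.float64(1.12), np.float64(0.08)], [np.float64(1.11), np.float64(0.14)], [np.float64(1.1), np.float64(0.21)], [np.float64(1.09), np.float64(0.28)]]
```

Request:
{"api": "apply_moves", "payload": {"rows": [[[0, 0.1, -1.1], 0], [[0, 0.1, -1.1], 0], [[0, 0.2, -1.1], 0], [[0, 0.25, -1.1], 0], [[0, 0.3, -1.1], 0], [[0, 0.4, -1.05], 0], [[0, 0.45, -1.0], 0], [[0, 0.5, -1.0], 0], [[0, 0.6, -1.0], 0], [[0, 0.65, -0.95], 0]]}}

```text
clock: 12.42
eef_pos: [0.5053, -0.1708, 0.1944]
ee_rot: [0.969, 0.248, -0.001, -0.002]
ft_force: [-0.7, 4.4, 0.7]
opening: 0.101
grip_force: 20.0
```

Request:
{"api": "apply_moves", "payload": {"rows": [[[0, 0.7, -0.9], 0], [[0, 0.75, -0.85], 0], [[0, 0.8, -0.8], 0], [[0, 0.85, -0.75], 0], [[0, 0.9, -0.7], 0], [[0, 0.9, -0.65], 0], [[0, 0.95, -0.6], 0], [[0, 1.0, -0.5], 0], [[0, 1.0, -0.45], 0], [[0, 1.05, -0.4], 0]]}}

```text
clock: 13.25
eef_pos: [0.5485, -0.2499, 0.2623]
ee_rot: [0.969, 0.248, 0.0, -0.002]
ft_force: [-3.0, 4.0, 10.2]
opening: 0.104
grip_force: 20.0
```

Request:
{"api": "apply_moves", "payload": {"rows": [[[0, 1.05, -0.35], 0], [[0, 1.1, -0.25], 0], [[0, 1.1, -0.2], 0], [[0, 1.1, -0.1], 0], [[0, 1.1, -0.05], 0], [[0, 1.1, 0], 0], [[0, 1.1, 0.1], 0], [[0, 1.1, 0.15], 0], [[0, 1.1, 0.2], 0], [[0, 0.6, 0.2], 0]]}}

```text
clock: 14.08
eef_pos: [0.6, -0.3445, 0.2642]
ee_rot: [0.969, 0.247, 0.001, 0.001]
ft_force: [2.0, -0.8, 6.4]
opening: 0.102
grip_force: 20.0
```

Run:
```python
from h import *
s=st(); p=np.array(s["eef_pos"]); print("box x",(p[:2]-BX)@np.array([np.cos(BA),np.sin(BA)]))
im,d=cams.grab_frame("top"); im,d=cams.grab_frame("scene"); save("pics/s6.png",im,(250,60,500,340),2)
```

```text
t 14.08 p [ 0.6    -0.3445  0.2642] q [0.969 0.247 0.001 0.001] F [ 2.  -0.8  6.4] op 0.102 g 20.0
box x 0.1209616147989383
```

View pics/s6.png

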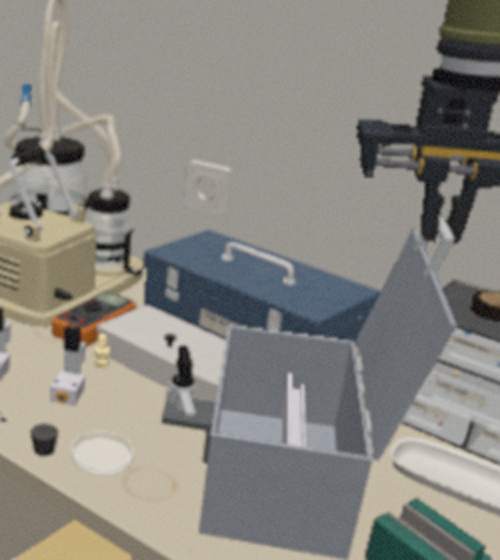

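The lid is upright and leaning back at (400,330), held at the bar. The rail lip shows inside at (290,410). I'll push on a little and release, then turn toward the carriers.

Request:
{"api": "apply_moves", "payload": {"rows": [[[0, 0.5, 0.2], 0], [[0, 0.4, 0.1], 0], [[0, 0, 0], 0]]}}

```text
clock: 14.43
eef_pos: [0.6019, -0.3479, 0.2627]
ee_rot: [0.969, 0.248, -0.0, -0.003]
ft_force: [-7.1, 9.9, 17.4]
opening: 0.105
grip_force: 20.0
```

Request:
{"api": "apply_moves", "payload": {"rows": [[[0, 0, 0], 0], [[0, 0, 0], 0], [[0, 0, 0], 0], [[0, 0, 0], 0], [[0, 0, 0], 0], [[0, 0, -1], 0], [[0, 0, -2], 0], [[0, 0, -3], 0], [[0, 0, -2], 0], [[0, 0, 0], 0]], "hand": 5}}

```text
clock: 15.27
eef_pos: [0.6048, -0.3533, 0.3463]
ee_rot: [0.969, 0.247, 0.003, 0.004]
ft_force: [-0.1, -1.0, 0.2]
opening: 0.567
grip_force: 0.0
```

Run:
```python
from h import *
im,d=cams.grab_frame("top"); np.savez("top1.npz",im=im,d=d); W=cloud("top",d).reshape(-1,3)
im,d=cams.grab_frame("scene"); np.savez("scene1.npz",im=im,d=d); Ws=cloud("scene",d).reshape(-1,3)
for W_ in (W,Ws):
    L=(W_-[*BX,0])@R.from_euler('z',BA).as_matrix()
    q=L[(L[:,0]>.05)&(L[:,0]<.16)&(abs(L[:,1])<.1)&(L[:,2]>.18)&(L[:,2]<.26)]
    if len(q)>20: a=np.polyfit(q[:,2],q[:,0],1); print("lid lean",len(q),1.5708+np.arctan(a[0]))
    r=L[(L[:,0]>-.03)&(L[:,0]<.04)&(abs(L[:,1])<.1)&(L[:,2]>.066)&(L[:,2]<.08)]
    print("lip",len(r),np.percentile(r,[3,50,97],axis=0).round(4).tolist())
s=st(); go([(.50,-.2,.30,None),(.47,.03,.30,114.1)],s)
```

```text
lid lean 729 1.8179801558781428
lip 38 [[0.0044, 0.0627, 0.0669], [0.0061, 0.0813, 0.0712], [0.0103, 0.0994, 0.0753]]
lid lean 1259 1.8205568395925806
lip 90 [[0.0054, -0.0311, 0.0662], [0.0072, 0.0239, 0.0716], [0.0095, 0.0938, 0.0734]]
t 15.37 p [ 0.6034 -0.3516  0.3415] q [0.969 0.247 0.001 0.001] F [0.9 0.1 0.5] op 0.566 g 0.0
shift cm [ -1.82 -18.26   4.15] min rows 5 
shift cm [  8.38 -21.63   0.  ] min rows 6 yaw 4.5 from -61.4
```

Request:
{"api": "apply_moves", "payload": {"rows": [[[0.6, -3, 0.2], 0], [[0.6, -3.7, 0.4], 0], [[0.6, -3.7, 0.4], 0], [[0.6, -3.7, 0.4], 0], [[0.6, -3.7, 0.4], 0], [[0.6, -3.7, 0.4], 0], [[0.6, -3.7, 0.4], 0], [[0.6, -3.7, 0.4], 0], [[0.6, -3.7, 0.4], 0], [[0.6, -3.7, 0.4], 0]], "hand": 4.6}}

```text
clock: 16.2
eef_pos: [0.4801, -0.0019, 0.3012]
ee_rot: [0.969, 0.247, -0.001, -0.0]
ft_force: [1.3, 0.6, 0.4]
opening: 0.521
grip_force: 0.0
```

Request:
{"api": "apply_moves", "payload": {"rows": [[[0.5, -3.5, 0.2], -7], [[0, 0, 0], -7], [[0, 0, 0], -7], [[0, 0, 0], -7], [[0, 0, 0], -7], [[0, 0, 0], -7], [[0, 0, 0], -7], [[0, 0, 0], -7], [[0, 0, 0], -7], [[0, 0, 0], -7]]}}

```text
clock: 17.03
eef_pos: [0.4686, 0.0295, 0.2993]
ee_rot: [0.65, 0.76, -0.001, -0.001]
ft_force: [-0.4, -0.0, -0.0]
opening: 0.518
grip_force: 0.0
```

Request:
{"api": "apply_moves", "payload": {"rows": [[[0, 0, 0], -7], [[0, 0, 0], -7], [[0, 0, 0], -7], [[0, 0, 0], -7], [[0, 0, 0], -7], [[0, 0, 0], -7], [[0, 0, 0], -7], [[0, 0, 0], -7], [[0, 0, 0], -7], [[0, 0, 0], -7]]}}

```text
clock: 17.87
eef_pos: [0.4686, 0.0294, 0.2993]
ee_rot: [0.096, 0.995, -0.0, -0.001]
ft_force: [0.4, 0.9, 0.6]
opening: 0.525
grip_force: 0.0
```

Request:
{"api": "apply_moves", "payload": {"rows": [[[0, 0, 0], -7], [[0, 0, 0], -7], [[0, 0, 0], -7], [[0, 0, 0], -7], [[0, 0, 0], -7], [[0, 0, 0], 0], [[0, 0, 0], 0]]}}

```text
clock: 18.45
eef_pos: [0.469, 0.0293, 0.2996]
ee_rot: [-0.203, 0.979, 0.0, -0.001]
ft_force: [-0.1, 0.1, 0.2]
opening: 0.521
grip_force: 0.0
```

```bash
cat >> h.py <<'E'
def car(c,r=.05,zlo=.008,zhi=.11,z0=0.,free_z=False,ns=("top","scene"),tmax=None):
    P=[]
    for n in ns: im,d=cams.grab_frame(n); P.append(cloud(n,d).reshape(-1,3))
    P=np.vstack(P); P=P[(np.hypot(*(P[:,:2]-np.array(c)[:2]).T)<r)&(P[:,2]>zlo)&(P[:,2]<zhi)]
    x,e=fitcar(P,c,z0,free_z); x[2]=(x[2]+np.pi)%(2*np.pi)-np.pi
    print("car",len(P),np.round(x,4),"deg",round(np.degrees(x[2]),1),"rms",round(e,4)); return x
def tab(x): return x[0]+.013*np.cos(x[2]), x[1]+.013*np.sin(x[2])
E
python3 - <<'E'
from h import *
s=st(); print(np.round(s["qpos"],2))
x=car((.4697,.0269)); t=tab(x); print(t)
go([(*t,.20,np.degrees(x[2])+90),(*t,.044,None)])
for c in ((.439,.1382),(.4317,.3309)): car(c)
E
```

```text
t 18.45 p [0.469  0.0293 0.2996] q [-0.203  0.979  0.    -0.001] F [-0.1  0.1  0.2] op 0.521 g 0.0
[-0.01  0.37 -0.22  1.89  0.1   0.89  1.7 ]
car 532 [0.4694 0.0265 0.4289] deg 24.6 rms 0.0014
(np.float64(0.4812156576338175), np.float64(0.03185871202497055))
t 18.55 p [0.4692 0.0294 0.2999] q [-0.203  0.979  0.    -0.001] F [-0.6  0.1 -0.4] op 0.519 g 0.0
shift cm [-1.2  -0.25  9.99] min rows 3 yaw -1.1 from 113.4
shift cm [ 0.   0.  15.6] min rows 4 
car 733 [0.4388 0.138  0.4466] deg 25.6 rms 0.0016
car 684 [ 0.4316  0.3307 -0.1495] deg -8.6 rms 0.0018
```

Request:
{"api": "apply_moves", "payload": {"rows": [[[-1.2, -0.25, 2.5], -1], [[0, 0, 3.5], 0], [[0, 0, 3.5], 0], [[0, 0, 3.5], 0], [[0, 0, 3.5], 0], [[0, 0, 3], 0], [[0, 0, 2.5], 0], [[0, 0, 2], 0], [[0, 0, 1.4], 0], [[0, 0, 0], 0]]}}

```text
clock: 19.58
eef_pos: [0.4803, 0.032, 0.0439]
ee_rot: [-0.213, 0.977, 0.0, -0.002]
ft_force: [0.1, -0.3, 0.5]
opening: 0.526
grip_force: 0.0
```

Request:
{"api": "apply_moves", "payload": {"rows": [[[0, 0, 0], 0], [[0, 0, 0], 0], [[0, 0, 0], 0], [[0, 0, 0], 0], [[0, 0, 0], 0], [[0, 0, 0], 0], [[0, 0, 0], 0]], "hand": 0, "force": 40}}

```text
clock: 20.17
eef_pos: [0.4826, 0.0323, 0.0472]
ee_rot: [-0.213, 0.977, 0.0, 0.001]
ft_force: [-0.0, 0.6, 6.8]
opening: 0.244
grip_force: 39.6
```

Run:
```python
from h import *
st(); x=car((.4697,.0269),zhi=.07); car((.4697,.0269),zhi=.07,free_z=True)
```

```text
t 20.17 p [0.4826 0.0323 0.0472] q [-0.213  0.977  0.     0.001] F [-0.   0.6  6.8] op 0.244 g 39.6
car 329 [0.4689 0.0238 0.4897] deg 28.1 rms 0.0016
car 335 [0.4701 0.0253 0.416  0.0016] deg 23.8 rms 0.0014
```

Request:
{"api": "apply_moves", "payload": {"rows": [[[0, 0, -1], 0], [[0, 0, -2], 0], [[0, 0, -3], 0], [[0, 0, -3], 0], [[0, 0, -3], 0], [[0, 0, -3], 0], [[0, 0, -3], 0], [[0, 0, -2], 0], [[0, 0, 0], 0], [[0, 0, 0], 0]]}}

```text
clock: 21.2
eef_pos: [0.4815, 0.0316, 0.2471]
ee_rot: [-0.213, 0.977, -0.0, 0.001]
ft_force: [0.1, 0.2, -2.4]
opening: 0.249
grip_force: 39.7
```

Request:
{"api": "apply_moves", "payload": {"rows": [[[0, 0, 0], 6], [[0, 0, 0], 7], [[0, 0, 0], 7], [[0, 0, 0], 7], [[0, 0, 0], 7], [[0, 0, 0], 7], [[0, 0, 0], 7], [[0, 0, 0], 7], [[0, 0, 0], 7], [[0, 0, 0], 7]]}}

```text
clock: 22.03
eef_pos: [0.4798, 0.0316, 0.2444]
ee_rot: [0.381, 0.925, -0.001, -0.002]
ft_force: [-0.2, -0.4, -2.8]
opening: 0.251
grip_force: 39.6
```

Request:
{"api": "apply_moves", "payload": {"rows": [[[0, 0, 0], 7], [[0, 0, 0], 6], [[0, 0, 0], 4], [[0, 0, 0], 0], [[0, 0, 0], 0]]}}

```text
clock: 22.45
eef_pos: [0.4803, 0.0318, 0.245]
ee_rot: [0.51, 0.86, -0.001, -0.001]
ft_force: [-0.2, -0.7, -3.0]
opening: 0.243
grip_force: 39.7
```

Run:
```python
from h import *
s=st(); p=s["eef_pos"]
x=car(p,zlo=.15,zhi=.27,z0=.20,free_z=True,r=.05)
car(p,zlo=.15,zhi=.255,z0=.20,free_z=True,r=.05)
t=b2w(-.0055,-.065); go([(*t,.25,28.6)])
```

```text
t 22.45 p [0.4803 0.0318 0.245 ] q [ 0.51   0.86  -0.001 -0.001] F [-0.2 -0.7 -3. ] op 0.243 g 39.7
car 400 [ 4.7620e-01  4.1600e-02 -1.0895e+00 -4.0000e-04] deg -62.4 rms 0.001
car 338 [ 4.770e-01  4.180e-02 -1.099e+00  1.000e-04] deg -63.0 rms 0.0011
t 22.65 p [0.4813 0.0318 0.2459] q [ 0.51  0.86 -0.   -0.  ] F [ 0.1 -0.2 -1.7] op 0.244 g 39.7
shift cm [-26.06 -17.72  -0.41] min rows 8 yaw 0.1 from 28.7
```

Request:
{"api": "apply_moves", "payload": {"rows": [[[-2, -1.4, 0], 0], [[-3, -2, 0], 0], [[-3, -2, 0], 0], [[-3, -2, 0], 0], [[-3, -2, 0], 0], [[-3, -2.1, 0], 0], [[-3, -2.1, 0], 0], [[-3, -2.1, 0], 0], [[-3, -2.1, 0], 0], [[0, 0, 0], 0]]}}

```text
clock: 23.48
eef_pos: [0.4471, -0.2916, 0.2468]
ee_rot: [0.515, 0.857, -0.003, 0.002]
ft_force: [0.6, -0.8, -2.2]
opening: 0.243
grip_force: 39.9
```

```bash
cat >> h.py <<'E'
def w2b(p): d=np.array(p[:2])-BX; c,s=np.cos(BA),np.sin(BA); return np.array([c*d[0]+s*d[1],-s*d[0]+c*d[1]])
E
python3 - <<'E'
from h import *
s=st(); p=s["eef_pos"]; print("eef box",w2b(p).round(4))
for ns in (("top","scene"),("scene",),("top",)):
    x=car(p,zlo=.15,zhi=.27,z0=.20,free_z=True,r=.05,ns=ns); print("  car box",w2b(x).round(4),"yaw err",round(np.degrees(x[2]-BA),1))
E
```

```text
t 23.48 p [ 0.4471 -0.2916  0.2468] q [ 0.515  0.857 -0.003  0.002] F [ 0.6 -0.8 -2.2] op 0.243 g 39.9
eef box [ 0.0013 -0.0729]
car 1059 [ 4.4250e-01 -2.7760e-01 -1.0948e+00  1.0000e-04] deg -62.7 rms 0.0012
  car box [-0.0131 -0.0703] yaw err -1.3
car 666 [ 0.443  -0.2737 -1.0746 -0.    ] deg -61.6 rms 0.001
  car box [-0.0163 -0.068 ] yaw err -0.2
car 393 [ 4.435e-01 -2.708e-01 -1.011e+00 -5.000e-04] deg -57.9 rms 0.0014
  car box [-0.0186 -0.0662] yaw err 3.5
```

Run:
```python
from h import *
for ns in (("top","scene"),("scene",),("top",)):
    s=st(); p=s["eef_pos"]; e=w2b(p); print("eef box",e.round(4))
    x=car(p,zlo=.15,zhi=.27,z0=.20,free_z=True,r=.05,ns=ns); print("  car box",w2b(x).round(4),"yaw err",round(np.degrees(x[2]-BA),1),"off",(e-w2b(x)).round(4))
```

```text
t 23.68 p [ 0.45   -0.2803  0.246 ] q [ 0.51   0.86   0.001 -0.001] F [ 0.4  1.6 -3.1] op 0.244 g 39.9
eef box [-0.0072 -0.065 ]
car 1044 [ 4.4440e-01 -2.7000e-01 -1.0789e+00 -3.0000e-04] deg -61.8 rms 0.0012
  car box [-0.0189 -0.0649] yaw err -0.4 off [ 0.0117 -0.    ]
t 23.78 p [ 0.4504 -0.2797  0.2461] q [ 0.509  0.861  0.001 -0.   ] F [-0.7  0.3 -2.1] op 0.246 g 39.9
eef box [-0.0075 -0.0644]
car 651 [ 0.4445 -0.2698 -1.0785 -0.    ] deg -61.8 rms 0.001
  car box [-0.019  -0.0648] yaw err -0.4 off [0.0115 0.0004]
t 23.83 p [ 0.4504 -0.2799  0.2462] q [ 0.509  0.861  0.    -0.   ] F [ 0.2  0.1 -1.8] op 0.243 g 39.9
eef box [-0.0074 -0.0645]
car 387 [ 4.4540e-01 -2.6940e-01 -1.0429e+00 -4.0000e-04] deg -59.8 rms 0.0015
  car box [-0.0189 -0.0638] yaw err 1.6 off [ 0.0115 -0.0007]
```

Request:
{"api": "apply_moves", "payload": {"rows": [[[-0.05, 0, 1.5], 0], [[0, 0, 2], 0], [[0, 0, 2], 0], [[0, 0, 2], 0], [[0, 0, 2], 0], [[0, 0, 1.5], 0], [[0, 0, 1], 0], [[0, 0, 0.5], 0], [[0, 0, 0], 0], [[0, 0, 0], 0]]}}

```text
clock: 24.72
eef_pos: [0.4506, -0.282, 0.1217]
ee_rot: [0.51, 0.86, 0.0, 0.0]
ft_force: [0.2, -0.1, -2.1]
opening: 0.245
grip_force: 39.9
```

Request:
{"api": "apply_moves", "payload": {"rows": [[[0, 0, 0.5], 0], [[0, 0, 0.7], 0], [[0, 0, 0.7], 0], [[0, 0, 0.7], 0], [[0, 0, 0.7], 0], [[0, 0, 0.7], 0], [[0, 0, 0.5], 0], [[0, 0, 0.3], 0], [[0, 0, 0], 0]]}}

```text
clock: 25.47
eef_pos: [0.4497, -0.2817, 0.0725]
ee_rot: [0.51, 0.86, 0.0, -0.001]
ft_force: [-0.2, 0.2, -2.0]
opening: 0.24
grip_force: 39.9
```

Run:
```python
from h import *
s=st(); p=s["eef_pos"]; e=w2b(p); print("eef box",e.round(4))
x=car(p,zlo=.075,zhi=.13,z0=.02,free_z=True,r=.05); print("  car box",w2b(x).round(4))
```

```text
t 25.47 p [ 0.4497 -0.2817  0.0725] q [ 0.51   0.86   0.    -0.001] F [-0.2  0.2 -2. ] op 0.24 g 39.9
eef box [-0.006  -0.0659]
car 150 [ 0.4615 -0.2848 -2.9344  0.0448] deg -168.1 rms 0.0031
  car box [ 0.0022 -0.057 ]
```

Request:
{"api": "apply_moves", "payload": {"rows": [[[0, 0, 0.3], 0], [[0, 0, 0.3], 0], [[0, 0, 0.2], 0], [[0, 0, 0.2], 0], [[0, 0, 0], 0], [[0, 0, 0], 0]]}}

```text
clock: 26.07
eef_pos: [0.4501, -0.2819, 0.0636]
ee_rot: [0.51, 0.86, 0.0, 0.0]
ft_force: [-0.2, 1.6, 3.2]
opening: 0.246
grip_force: 39.9
```

Request:
{"api": "apply_moves", "payload": {"rows": [[[0, 0, 0], 0], [[0, 0, 0], 0], [[0, 0, 0], 0], [[0, 0, 0], 0], [[0, 0, 0], 0], [[0, 0, -1], 0], [[0, 0, -2.5], 0], [[0, 0, -3.5], 0], [[0, 0, -3.5], 0], [[0, 0, -3.5], 0]], "hand": 4}}

```text
clock: 26.9
eef_pos: [0.4496, -0.2818, 0.2054]
ee_rot: [0.511, 0.86, 0.0, -0.0]
ft_force: [0.6, 0.7, -0.7]
opening: 0.452
grip_force: 0.0
```

Request:
{"api": "apply_moves", "payload": {"rows": [[[2, 3, -3], 0], [[3, 2.5, -0.5], 0], [[3, 2.5, 0], 0], [[3, 2.5, 0], 0], [[3, 2.5, 0], 0], [[3, 2.5, 0], 0], [[3, 2.5, 0], 0], [[3, 2.5, 0], 0], [[3, 2.5, 0], 0], [[3, 2.5, 0], 0]]}}

```text
clock: 27.73
eef_pos: [0.5331, 0.0931, 0.2358]
ee_rot: [0.51, 0.86, 0.0, 0.0]
ft_force: [-0.1, -0.3, 0.0]
opening: 0.455
grip_force: 0.0
```

Run:
```python
from h import *
s=st(); print(np.round(s["qpos"],2))
t=b2w(-.0055,-.065); P=[]
for n in ("top","scene"):
    im,d=cams.grab_frame(n); P.append(cloud(n,d).reshape(-1,3))
save("pics/s7.png",im,(310,160,450,340),3)
P=np.vstack(P); L=(P-[*BX,0])@R.from_euler('z',BA).as_matrix()
q=L[(abs(L[:,0]+.005)<.03)&(abs(L[:,1]+.065)<.03)&(L[:,2]>.10)&(L[:,2]<.13)]; print("tab",len(q),np.percentile(q,[3,50,97],axis=0).round(4).tolist())
x=car((.4388,.138)); t=tab(x); go([(*t,.2,np.degrees(x[2])+90)])
```

```text
t 27.73 p [0.5331 0.0931 0.2358] q [0.51 0.86 0.   0.  ] F [-0.1 -0.3  0. ] op 0.455 g 0.0
[-0.41  0.56  0.25  1.81 -0.18  0.8   0.43]
tab 108 [[-0.0169, -0.0783, 0.1006], [-0.0114, -0.0689, 0.1093], [-0.0057, -0.0553, 0.1121]]
car 404 [0.4387 0.1378 0.4615] deg 26.4 rms 0.0015
t 27.93 p [0.533  0.0923 0.2353] q [ 0.509  0.861  0.    -0.   ] F [ 0.6 -0.   0.1] op 0.455 g 0.0
shift cm [ 8.47 -4.78  3.53] min rows 3 yaw -87.7 from 28.8
```

View pics/s7.png

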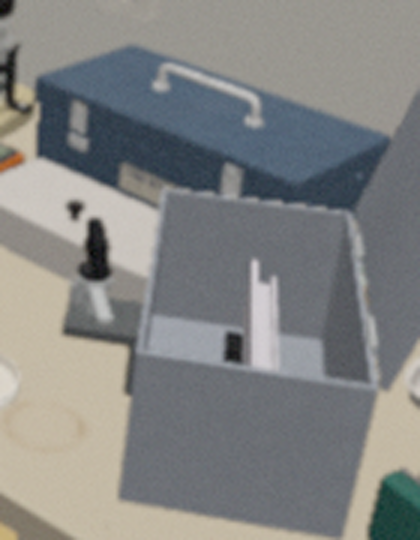

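The black tab is at (233,347), in front of the pale lip, with its top at z 0.112, so the first carrier is seated. Now carrier B.

Request:
{"api": "apply_moves", "payload": {"rows": [[[2.8, -1.6, 0], 0], [[2.8, -1.6, 0], 0], [[2.8, -1.6, 0], 0], [[0, 0, 0], -7], [[0, 0, 0], -7], [[0, 0, 0], -7], [[0, 0, 0], -7], [[0, 0, 0], -7], [[0, 0, 0], -7], [[0, 0, 0], -7]]}}

```text
clock: 28.77
eef_pos: [0.451, 0.1394, 0.2355]
ee_rot: [0.107, 0.994, -0.001, 0.0]
ft_force: [-0.0, -0.1, 0.2]
opening: 0.458
grip_force: 0.0
```

Request:
{"api": "apply_moves", "payload": {"rows": [[[0, 0, 0], -7], [[0, 0, 0], -7], [[0, 0, 0], -7], [[0, 0, 0], -7], [[0, 0, 0], -7], [[0, 0, 0], -3], [[0, 0, 0], 0], [[0, 0, 0], 0]]}}

```text
clock: 29.43
eef_pos: [0.451, 0.14, 0.2352]
ee_rot: [-0.219, 0.976, -0.0, 0.0]
ft_force: [-0.7, -0.4, 0.2]
opening: 0.457
grip_force: 0.0
```

Run:
```python
from h import *
x=car((.4388,.138)); x[2]=np.radians(25.2); t=tab(x); go([(*t,.1,np.degrees(x[2])+90),(*t,.046,None)])
```

```text
car 408 [0.4392 0.1376 0.4495] deg 25.8 rms 0.0015
t 29.53 p [0.451  0.1408 0.2352] q [-0.22   0.975 -0.     0.   ] F [-0.6 -0.1  0.3] op 0.457 g 0.0
shift cm [-0.1   0.21 13.52] min rows 4 yaw 0.2 from 115.4
shift cm [0.  0.  5.4] min rows 2
```

Request:
{"api": "apply_moves", "payload": {"rows": [[[-0.1, 0.2, 2.5], 0], [[0, 0, 3.3], 0], [[0, 0, 3.3], 0], [[0, 0, 3.3], 0], [[0, 0, 2.5], 0], [[0, 0, 2], 0], [[0, 0, 1.4], 0], [[0, 0, 0.6], 0], [[0, 0, 0], 0], [[0, 0, 0], 0]]}}

```text
clock: 30.37
eef_pos: [0.4512, 0.1441, 0.0463]
ee_rot: [-0.221, 0.975, -0.0, 0.0]
ft_force: [0.1, 0.9, 0.4]
opening: 0.451
grip_force: 0.0
```

Request:
{"api": "apply_moves", "payload": {"rows": [[[0, 0, 0], 0], [[0, 0, 0], 0], [[0, 0, 0], 0], [[0, 0, 0], 0], [[0, 0, 0], 0], [[0, 0, 0], 0], [[0, 0, 0], 0]], "hand": 0, "force": 40}}

```text
clock: 30.95
eef_pos: [0.4517, 0.1445, 0.0467]
ee_rot: [-0.222, 0.975, 0.0, 0.001]
ft_force: [-0.6, 0.2, 7.0]
opening: 0.243
grip_force: 39.8
```

Request:
{"api": "apply_moves", "payload": {"rows": [[[0, 0, -1], 0], [[0, 0, -2], 0], [[0, 0, -3], 0], [[0, 0, -3], 0], [[0, 0, -3], 0], [[0, 0, -3], 0], [[0, 0, -3], 0], [[0, 0, -2], 0], [[0, 0, 0], 7], [[0, 0, 0], 7]]}}

```text
clock: 31.78
eef_pos: [0.4513, 0.144, 0.2472]
ee_rot: [-0.098, 0.995, 0.0, 0.001]
ft_force: [-1.0, -1.2, -1.9]
opening: 0.243
grip_force: 39.8
```

Request:
{"api": "apply_moves", "payload": {"rows": [[[0, 0, 0], 7], [[0, 0, 0], 7], [[0, 0, 0], 7], [[0, 0, 0], 7], [[0, 0, 0], 7], [[0, 0, 0], 7], [[0, 0, 0], 7], [[0, 0, 0], 7], [[0, 0, 0], 7], [[0, 0, 0], 7]]}}

```text
clock: 32.62
eef_pos: [0.4501, 0.1439, 0.2457]
ee_rot: [0.49, 0.871, -0.0, -0.001]
ft_force: [-0.7, 0.1, -1.9]
opening: 0.245
grip_force: 39.8
```

Run:
```python
from h import *
t=b2w(-.007,.0); go([(*t,.25,28.6)])
```

```text
t 32.62 p [0.4501 0.1439 0.2457] q [ 0.49   0.871 -0.    -0.001] F [-0.7  0.1 -1.9] op 0.245 g 39.8
shift cm [-36.57 -15.53  -0.43] min rows 10 yaw 2.7 from 31.3
```

Request:
{"api": "apply_moves", "payload": {"rows": [[[-2.2, -0.9, 0], 0], [[-3, -1.3, 0], 0], [[-3.2, -1.35, 0], 0], [[-3.2, -1.35, 0], 0], [[-3.2, -1.35, 0], 0], [[-3.2, -1.35, 0], 0], [[-3.2, -1.35, 0], 0], [[-3.2, -1.35, 0], 0], [[-3.2, -1.35, 0], 0], [[-3.2, -1.35, 0], 0]]}}

```text
clock: 33.45
eef_pos: [0.5008, -0.1877, 0.2455]
ee_rot: [0.488, 0.873, -0.0, -0.001]
ft_force: [0.1, -0.0, -1.4]
opening: 0.24
grip_force: 39.8
```

Request:
{"api": "apply_moves", "payload": {"rows": [[[-3, -1.3, 0], 0], [[-2.7, -1.2, 0], 0], [[0, 0, 0], 2.7], [[0, 0, 0], 0], [[0, 0, 0], 0], [[0, 0, 0], 0], [[0, 0, 0], 0]]}}

```text
clock: 34.03
eef_pos: [0.5102, -0.2462, 0.2458]
ee_rot: [0.507, 0.862, 0.0, -0.001]
ft_force: [-0.5, 0.2, -0.7]
opening: 0.246
grip_force: 39.9
```

Run:
```python
from h import *
for ns in (("top","scene"),("scene",)):
    s=st(); p=s["eef_pos"]; e=w2b(p); print("eef box",e.round(4))
    x=car(p,zlo=.15,zhi=.27,z0=.20,free_z=True,r=.05,ns=ns); print("  car box",w2b(x).round(4),"yaw err",round(np.degrees(x[2]-BA),1),"off",(e-w2b(x)).round(4))
```

```text
t 34.03 p [ 0.5102 -0.2462  0.2458] q [ 0.507  0.862  0.    -0.001] F [-0.5  0.2 -0.7] op 0.246 g 39.9
eef box [-0.0083  0.0042]
car 934 [ 0.5042 -0.2356 -1.0825  0.    ] deg -62.0 rms 0.0013
  car box [-0.0205  0.004 ] yaw err -0.6 off [0.0123 0.0002]
t 34.13 p [ 0.5103 -0.2467  0.246 ] q [ 0.507  0.862  0.    -0.   ] F [-0.2 -0.  -1.1] op 0.243 g 39.9
eef box [-0.0078  0.0041]
car 553 [ 5.0440e-01 -2.3620e-01 -1.0863e+00  4.0000e-04] deg -62.2 rms 0.001
  car box [-0.0199  0.0039] yaw err -0.8 off [0.0121 0.0002]
```

Request:
{"api": "apply_moves", "payload": {"rows": [[[-0.15, 0, 1.5], 0], [[0, 0, 2], 0], [[0, 0, 2], 0], [[0, 0, 2], 0], [[0, 0, 2], 0], [[0, 0, 1.5], 0], [[0, 0, 1], 0], [[0, 0, 0.5], 0], [[0, 0, 0], 0], [[0, 0, 0], 0]]}}

```text
clock: 35.02
eef_pos: [0.5114, -0.2494, 0.1214]
ee_rot: [0.508, 0.861, 0.0, 0.0]
ft_force: [-0.1, -0.3, -2.1]
opening: 0.24
grip_force: 39.9
```

Request:
{"api": "apply_moves", "payload": {"rows": [[[0, 0, 0.5], 0], [[0, 0, 0.7], 0], [[0, 0, 0.7], 0], [[0, 0, 0.7], 0], [[0, 0, 0.7], 0], [[0, 0, 0.7], 0], [[0, 0, 0.5], 0], [[0, 0, 0.3], 0], [[0, 0, 0], 0]]}}

```text
clock: 35.77
eef_pos: [0.5105, -0.249, 0.0721]
ee_rot: [0.508, 0.861, -0.0, -0.001]
ft_force: [-0.1, 0.4, -1.7]
opening: 0.246
grip_force: 39.9
```

Request:
{"api": "apply_moves", "payload": {"rows": [[[0, 0, 0.3], 0], [[0, 0, 0.3], 0], [[0, 0, 0.2], 0], [[0, 0, 0.2], 0], [[0, 0, 0], 0], [[0, 0, 0], 0]]}}

```text
clock: 36.27
eef_pos: [0.511, -0.2492, 0.0634]
ee_rot: [0.508, 0.861, 0.0, 0.0]
ft_force: [-1.5, 1.3, 3.1]
opening: 0.247
grip_force: 39.8
```

Seated the same way. I'll release and go for carrier A.

Request:
{"api": "apply_moves", "payload": {"rows": [[[0, 0, 0], 0], [[0, 0, 0], 0], [[0, 0, 0], 0], [[0, 0, 0], 0], [[0, 0, 0], 0], [[0, 0, -1], 0], [[0, 0, -2.5], 0], [[0, 0, -3.5], 0], [[0, 0, -3.5], 0], [[0, 0, -3.5], 0]], "hand": 4}}

```text
clock: 37.1
eef_pos: [0.5105, -0.2492, 0.205]
ee_rot: [0.508, 0.861, -0.0, -0.0]
ft_force: [0.9, 0.2, 0.0]
opening: 0.456
grip_force: 0.0
```

Request:
{"api": "apply_moves", "payload": {"rows": [[[2, 1, -3], 0], [[3.4, 1.2, -0.5], 0], [[3.4, 1.2, 0], 0], [[3.4, 1.2, 0], 0], [[3.4, 1.2, 0], 0], [[3.4, 1.2, 0], 0], [[3.4, 1.2, 0], 0], [[3.4, 1.2, 0], 0], [[3.4, 1.2, 0], 0], [[3.4, 1.2, 0], 0]]}}

```text
clock: 37.93
eef_pos: [0.4561, 0.0948, 0.2388]
ee_rot: [0.508, 0.861, 0.0, 0.0]
ft_force: [-0.9, 0.6, 0.6]
opening: 0.454
grip_force: 0.0
```

Run:
```python
from h import *
P=[]
for n in ("top","scene"):
    im,d=cams.grab_frame(n); P.append(cloud(n,d).reshape(-1,3))
save("pics/s8.png",im,(310,160,450,340),3)
P=np.vstack(P); L=(P-[*BX,0])@R.from_euler('z',BA).as_matrix()
for y in (-.065,.004):
    q=L[(abs(L[:,0]+.005)<.03)&(abs(L[:,1]-y)<.03)&(L[:,2]>.10)&(L[:,2]<.13)]; print("tab",len(q),np.percentile(q,[3,50,97],axis=0).round(4).tolist())
x=car((.4317,.331)); t=tab(x); go([(*t,.24,np.degrees(x[2])+90)])
```

```text
tab 105 [[-0.0171, -0.078, 0.1008], [-0.0118, -0.069, 0.1098], [-0.0055, -0.0551, 0.1135]]
tab 97 [[-0.0174, -0.0096, 0.1011], [-0.0117, -0.0005, 0.11], [-0.0062, 0.0133, 0.113]]
car 691 [ 0.4314  0.3309 -0.1627] deg -9.3 rms 0.0019
t 38.13 p [0.4565 0.094  0.2385] q [0.507 0.862 0.    0.   ] F [-0.1 -0.1  0.2] op 0.452 g 0.0
shift cm [21.11 10.34 -0.15] min rows 6 yaw -51.6 from 29.1
```

Request:
{"api": "apply_moves", "payload": {"rows": [[[2, 1, 0], 0], [[3, 1.5, 0], 0], [[3.3, 1.6, 0], 0], [[3.3, 1.6, 0], 0], [[3.3, 1.6, 0], 0], [[3.2, 1.55, 0], 0], [[3, 1.5, 0], 0], [[0, 0, 0], -7], [[0, 0, 0], -7], [[0, 0, 0], -7]]}}

```text
clock: 38.97
eef_pos: [0.4464, 0.3264, 0.2381]
ee_rot: [0.341, 0.94, -0.0, 0.001]
ft_force: [0.9, -0.7, -0.2]
opening: 0.453
grip_force: 0.0
```

Request:
{"api": "apply_moves", "payload": {"rows": [[[0, 0, 0], -7], [[0, 0, 0], -7], [[0, 0, 0], -7], [[0, 0, 0], -7], [[0, 0, 0], -3], [[0, 0, 0], 0], [[0, 0, 0], 0]]}}

```text
clock: 39.55
eef_pos: [0.4464, 0.3261, 0.2382]
ee_rot: [0.082, 0.997, -0.0, 0.0]
ft_force: [-0.3, -0.2, -0.1]
opening: 0.454
grip_force: 0.0
```

Run:
```python
from h import *
x=car((.4317,.331)); x[2]=np.radians(-9); t=tab(x); go([(*t,.1,np.degrees(x[2])+90),(*t,.046,None)])
```

```text
car 509 [ 0.4316  0.3306 -0.1667] deg -9.5 rms 0.002
t 39.65 p [0.4459 0.3269 0.2381] q [ 0.081  0.997 -0.     0.   ] F [ 0.6 -0.6  0. ] op 0.455 g 0.0
shift cm [ 0.17  0.14 13.81] min rows 4 yaw -0.3 from 80.7
shift cm [0.  0.  5.4] min rows 2
```

Request:
{"api": "apply_moves", "payload": {"rows": [[[0.15, 0.15, 2.5], 0], [[0, 0, 3.3], 0], [[0, 0, 3.3], 0], [[0, 0, 3.3], 0], [[0, 0, 2.7], 0], [[0, 0, 2], 0], [[0, 0, 1.5], 0], [[0, 0, 0.6], 0], [[0, 0, 0], 0], [[0, 0, 0], 0]]}}

```text
clock: 40.48
eef_pos: [0.4444, 0.3297, 0.0464]
ee_rot: [0.08, 0.997, 0.0, 0.0]
ft_force: [-0.4, -0.4, 0.8]
opening: 0.453
grip_force: 0.0
```

Request:
{"api": "apply_moves", "payload": {"rows": [[[0, 0, 0], 0], [[0, 0, 0], 0], [[0, 0, 0], 0], [[0, 0, 0], 0], [[0, 0, 0], 0], [[0, 0, 0], 0], [[0, 0, 0], 0]], "hand": 0, "force": 40}}

```text
clock: 41.07
eef_pos: [0.4447, 0.3302, 0.0469]
ee_rot: [0.079, 0.997, 0.001, 0.001]
ft_force: [0.1, -0.4, 6.9]
opening: 0.246
grip_force: 40.0
```

Request:
{"api": "apply_moves", "payload": {"rows": [[[0, 0, -1], 0], [[0, 0, -2], 0], [[0, 0, -3], 0], [[0, 0, -3], 0], [[0, 0, -3], 0], [[0, 0, -3], 0], [[0, 0, -3], 0], [[0, 0, -2], 0], [[0, 0, 0], 7], [[0, 0, 0], 7]]}}

```text
clock: 41.9
eef_pos: [0.4443, 0.3297, 0.248]
ee_rot: [0.203, 0.979, 0.001, 0.001]
ft_force: [-0.4, -0.2, -2.1]
opening: 0.244
grip_force: 40.0
```

Request:
{"api": "apply_moves", "payload": {"rows": [[[0, 0, 0], 7], [[0, 0, 0], 7], [[0, 0, 0], 7], [[0, 0, 0], 7], [[0, 0, 0], 7], [[0, 0, 0], 3], [[0, 0, 0], 0], [[0, 0, 0], 0]]}}

```text
clock: 42.57
eef_pos: [0.4434, 0.3294, 0.246]
ee_rot: [0.507, 0.862, -0.0, -0.0]
ft_force: [-0.1, -0.1, -1.3]
opening: 0.242
grip_force: 40.0
```

Run:
```python
from h import *
s=st();t=b2w(-.006,.07); go([(.46,0.05,.25,28.6),(*t,.25,28.6)],s)
```

```text
t 42.57 p [0.4434 0.3294 0.246 ] q [ 0.507  0.862 -0.    -0.   ] F [-0.1 -0.1 -1.3] op 0.242 g 40.0
shift cm [-25.24 -12.1   -0.4 ] min rows 7 yaw 0.4 from 29.0
shift cm [-28.64  -3.19   0.  ] min rows 7 yaw 0.0 from 28.6
```

Request:
{"api": "apply_moves", "payload": {"rows": [[[-2.4, -1.2, 0], 0], [[-3.3, -1.6, 0], 0], [[-3.3, -1.6, 0], 0], [[-3.3, -1.6, 0], 0], [[-3.3, -1.6, 0], 0], [[-3.3, -1.6, 0], 0], [[-3.3, -1.6, 0], 0], [[-3, -1.3, 0], 0], [[-3, -0.4, 0], 0], [[-3.2, -0.4, 0], 0]]}}

```text
clock: 43.4
eef_pos: [0.4822, -0.0091, 0.2463]
ee_rot: [0.508, 0.862, 0.0, -0.0]
ft_force: [1.3, 0.8, -1.6]
opening: 0.249
grip_force: 40.0
```

Request:
{"api": "apply_moves", "payload": {"rows": [[[-3.3, -0.4, 0], 0], [[-3.3, -0.4, 0], 0], [[-3.3, -0.4, 0], 0], [[-3.3, -0.4, 0], 0], [[-3.3, -0.4, 0], 0], [[-3.2, -0.4, 0], 0], [[-2.5, -0.3, 0], 0.4], [[0, 0, 0], 0], [[0, 0, 0], 0], [[0, 0, 0], 0]]}}

```text
clock: 44.23
eef_pos: [0.566, -0.214, 0.2457]
ee_rot: [0.511, 0.86, 0.0, -0.001]
ft_force: [0.1, -0.4, -1.8]
opening: 0.241
grip_force: 40.0
```

Run:
```python
from h import *
for ns in (("top","scene"),("scene",)):
    s=st(); p=s["eef_pos"]; e=w2b(p); print("eef box",e.round(4))
    x=car(p,zlo=.15,zhi=.27,z0=.20,free_z=True,r=.05,ns=ns); print("  car box",w2b(x).round(4),"yaw err",round(np.degrees(x[2]-BA),1),"off",(e-w2b(x)).round(4))
```

```text
t 44.23 p [ 0.566  -0.214   0.2457] q [ 0.511  0.86   0.    -0.001] F [ 0.1 -0.4 -1.8] op 0.241 g 40.0
eef box [-0.0099  0.0686]
car 858 [ 5.5930e-01 -2.0270e-01 -1.0914e+00 -5.0000e-04] deg -62.5 rms 0.0014
  car box [-0.023   0.0681] yaw err -1.1 off [0.0131 0.0005]
t 44.33 p [ 0.5663 -0.2132  0.2459] q [ 0.51   0.86   0.001 -0.001] F [ 0.1  0.3 -1.1] op 0.246 g 40.0
eef box [-0.0105  0.0693]
car 477 [ 0.5592 -0.2024 -1.0924 -0.    ] deg -62.6 rms 0.0012
  car box [-0.0232  0.0682] yaw err -1.2 off [0.0128 0.0011]
```

Request:
{"api": "apply_moves", "payload": {"rows": [[[-0.45, 0, 1.5], -0.6], [[0, 0, 2], 0], [[0, 0, 2], 0], [[0, 0, 2], 0], [[0, 0, 2], 0], [[0, 0, 1.5], 0], [[0, 0, 1], 0], [[0, 0, 0.5], 0], [[0, 0, 0], 0], [[0, 0, 0], 0]]}}

```text
clock: 45.22
eef_pos: [0.5692, -0.2189, 0.1215]
ee_rot: [0.506, 0.862, 0.0, 0.0]
ft_force: [0.6, -0.6, -1.6]
opening: 0.246
grip_force: 40.0
```

Request:
{"api": "apply_moves", "payload": {"rows": [[[0, 0, 0.5], 0], [[0, 0, 0.7], 0], [[0, 0, 0.7], 0], [[0, 0, 0.7], 0], [[0, 0, 0.7], 0], [[0, 0, 0.7], 0], [[0, 0, 0.5], 0], [[0, 0, 0.3], 0], [[0, 0, 0], 0]]}}

```text
clock: 45.97
eef_pos: [0.5682, -0.2188, 0.072]
ee_rot: [0.507, 0.862, -0.0, -0.001]
ft_force: [1.1, 0.6, -1.6]
opening: 0.242
grip_force: 40.0
```

Request:
{"api": "apply_moves", "payload": {"rows": [[[0, 0, 0.3], 0], [[0, 0, 0.3], 0], [[0, 0, 0.2], 0], [[0, 0, 0.2], 0], [[0, 0, 0], 0], [[0, 0, 0], 0]]}}

```text
clock: 46.47
eef_pos: [0.5688, -0.2188, 0.0638]
ee_rot: [0.507, 0.862, 0.0, 0.0]
ft_force: [-2.0, 1.5, 4.7]
opening: 0.247
grip_force: 40.0
```

Request:
{"api": "apply_moves", "payload": {"rows": [[[0, 0, 0], 0], [[0, 0, 0], 0], [[0, 0, 0], 0], [[0, 0, 0], 0], [[0, 0, 0], 0], [[0, 0, -1], 0], [[0, 0, -2.5], 0], [[0, 0, -3.5], 0], [[0, 0, -3.5], 0], [[0, 0, -3.5], 0]], "hand": 4}}

```text
clock: 47.3
eef_pos: [0.5684, -0.219, 0.205]
ee_rot: [0.507, 0.862, -0.0, -0.0]
ft_force: [1.1, 0.1, 0.5]
opening: 0.456
grip_force: 0.0
```

Request:
{"api": "apply_moves", "payload": {"rows": [[[2, 0, -2], 0], [[3, 0, -2.5], 0], [[3, 0, -2.5], 0], [[3, 0, -2.5], 0], [[3, 0, -2], 0], [[3, 0, 0], 0], [[0, 0, 0], 0], [[0, 0, 0], 0]]}}

```text
clock: 47.97
eef_pos: [0.4856, -0.0691, 0.319]
ee_rot: [0.505, 0.863, 0.001, 0.0]
ft_force: [0.9, -0.8, 0.1]
opening: 0.451
grip_force: 0.0
```

Run:
```python
from h import *
P=[];I=[]
for n in ("top","scene"):
    im,d=cams.grab_frame(n); P.append(cloud(n,d).reshape(-1,3)); I.append(im)
a=cv2.resize(I[0][140:270,320:450],(520,520)); b=cv2.resize(I[1][200:300,330:430],(520,520)); cv2.imwrite("pics/c9.png",cv2.resize(np.hstack([a,b])[...,::-1],(800,400)))
P=np.vstack(P); L=(P-[*BX,0])@R.from_euler('z',BA).as_matrix()
for y in (-.065,.004,.07):
    q=L[(abs(L[:,0]+.005)<.03)&(abs(L[:,1]-y)<.03)&(L[:,2]>.10)&(L[:,2]<.13)]; print("tab",len(q),np.percentile(q,[3,50,97],axis=0).round(4).tolist())
q=L[(L[:,0]>.06)&(L[:,0]<.19)&(abs(L[:,1]-.035)<.025)&(L[:,2]>.285)&(L[:,2]<.32)]; print("bar",len(q),np.percentile(q,[3,50,97],axis=0).round(4).tolist())
q=L[(L[:,0]>.05)&(L[:,0]<.16)&(abs(L[:,1])<.1)&(L[:,2]>.18)&(L[:,2]<.26)];a=np.polyfit(q[:,2],q[:,0],1); print("lid",1.5708+np.arctan(a[0]))
s=st(); print(s["qpos"].__class__,np.round(s["qpos"],2)); t=b2w(.126,.035); go([(*t,.34,-61.4)],s)
```

```text
tab 58 [[-0.0159, -0.0779, 0.1003], [-0.0103, -0.0746, 0.1093], [-0.0054, -0.0598, 0.1117]]
tab 52 [[-0.0171, -0.0092, 0.1012], [-0.0115, -0.0056, 0.1088], [-0.0062, 0.0104, 0.1113]]
tab 39 [[-0.0164, 0.0557, 0.1012], [-0.0119, 0.0597, 0.1098], [-0.0067, 0.0752, 0.1117]]
bar 174 [[0.12, 0.0114, 0.3014], [0.1238, 0.0351, 0.3066], [0.1294, 0.0586, 0.3097]]
lid 1.822603257647576
t 48.07 p [ 0.4862 -0.0714  0.3182] q [ 0.507  0.862 -0.     0.   ] F [ 0.1 -0.   0.5] op 0.456 g 0.0
<class 'numpy.ndarray'> [-0.12  0.39  0.25  1.82 -0.11  0.95  0.69]
shift cm [-29.9   -3.42  -2.18] min rows 8 yaw -89.5 from 29.1
```

View pics/c9.png

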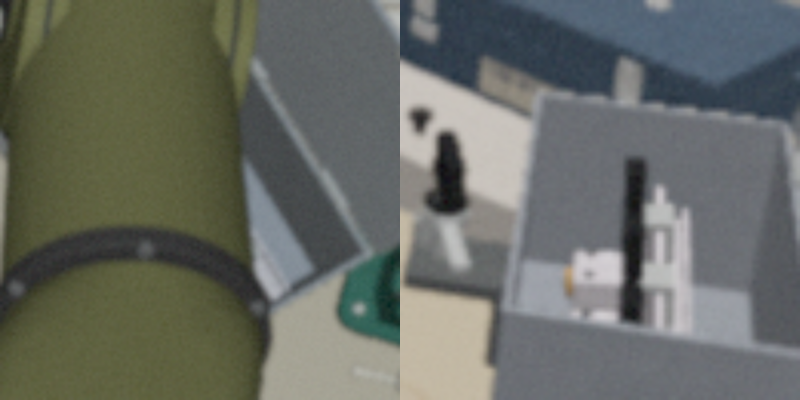

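The right half shows the three tabs in one row at (635,240), with two bridges at (655,215) and (655,275) crossing the lip. All three readings agree, so all carriers hang. Now I'll close the lid.

Request:
{"api": "apply_moves", "payload": {"rows": [[[-2.5, -0.3, -1], 0], [[-3.5, -0.4, -1.2], 0], [[-3.5, -0.4, 0], 0], [[-3.5, -0.4, 0], 0], [[-3.5, -0.4, 0], 0], [[-3.5, -0.4, 0], 0], [[-3.5, -0.4, 0], 0], [[-3.4, -0.4, 0], 0], [[-3, -0.4, 0], 0], [[0, 0, 0], 7]]}}

```text
clock: 48.9
eef_pos: [0.599, -0.3582, 0.3376]
ee_rot: [0.563, 0.827, -0.003, 0.0]
ft_force: [-0.5, 0.9, 0.3]
opening: 0.454
grip_force: 0.0
```

Request:
{"api": "apply_moves", "payload": {"rows": [[[0, 0, 0], 7], [[0, 0, 0], 7], [[0, 0, 0], 7], [[0, 0, 0], 7], [[0, 0, 0], 7], [[0, 0, 0], 7], [[0, 0, 0], 7], [[0, 0, 0], 7], [[0, 0, 0], 7], [[0, 0, 0], 7]]}}

```text
clock: 49.73
eef_pos: [0.6002, -0.3507, 0.3391]
ee_rot: [0.935, 0.355, -0.001, 0.0]
ft_force: [0.2, 0.1, 0.3]
opening: 0.455
grip_force: 0.0
```

Request:
{"api": "apply_moves", "payload": {"rows": [[[0, 0, 0], 7], [[0, 0, 0], 6.5], [[0, 0, 0], 0], [[0, 0, 0], 0]]}}

```text
clock: 50.07
eef_pos: [0.6003, -0.35, 0.3391]
ee_rot: [0.969, 0.248, -0.001, 0.0]
ft_force: [0.2, 0.3, -0.1]
opening: 0.45
grip_force: 0.0
```

Run:
```python
from h import *
s=st(); print(w2b(s["eef_pos"])); t=b2w(.124,.035); go([(*t,.30,-61.4),(*t,.262,None)],s)
```

```text
t 50.07 p [ 0.6003 -0.35    0.3391] q [ 0.969  0.248 -0.001  0.   ] F [ 0.2  0.3 -0.1] op 0.45 g 0.0
[0.12600344 0.03361661]
shift cm [ 0.14 -0.2   3.91] min rows 1 yaw 0.1 from -61.3
shift cm [0.  0.  3.8] min rows 1
```

Request:
{"api": "apply_moves", "payload": {"rows": [[[0.1, -0.1, 1.5], 0], [[0, 0, 2], 0], [[0, 0, 2], 0], [[0, 0, 1.5], 0], [[0, 0, 0.6], 0], [[0, 0, 0], 0]]}}

```text
clock: 50.57
eef_pos: [0.6005, -0.3471, 0.2621]
ee_rot: [0.969, 0.248, -0.001, -0.001]
ft_force: [-0.2, 0.1, 0.2]
opening: 0.455
grip_force: 0.0
```

Request:
{"api": "apply_moves", "payload": {"rows": [[[0, 0, 0], 0], [[0, 0, 0], 0], [[0, 0, 0], 0], [[0, 0, 0], 0], [[0, 0, 0], 0], [[0, 0, 0], 0], [[0, 0, 0], 0]], "hand": 0, "force": 20}}

```text
clock: 51.15
eef_pos: [0.6016, -0.3478, 0.2646]
ee_rot: [0.969, 0.247, 0.0, 0.001]
ft_force: [0.7, -1.0, 2.1]
opening: 0.104
grip_force: 20.0
```

Run:
```python
from h import *
s=st(); print(w2b(s["eef_pos"]))
```

```text
t 51.15 p [ 0.6016 -0.3478  0.2646] q [0.969 0.247 0.    0.001] F [ 0.7 -1.   2.1] op 0.104 g 20.0
[0.12467443 0.03583331]
```

Request:
{"api": "apply_moves", "payload": {"rows": [[[0, -1.0, -0.25], 0], [[0, -1.1, -0.2], 0], [[0, -1.1, -0.15], 0], [[0, -1.1, -0.1], 0], [[0, -1.1, 0], 0], [[0, -1.1, 0.05], 0], [[0, -1.1, 0.1], 0], [[0, -1.1, 0.2], 0], [[0, -1.1, 0.25], 0], [[0, -1.05, 0.35], 0]]}}

```text
clock: 51.98
eef_pos: [0.5497, -0.2519, 0.2619]
ee_rot: [0.969, 0.247, 0.001, 0.001]
ft_force: [1.1, -0.8, 0.1]
opening: 0.105
grip_force: 20.0
```

Request:
{"api": "apply_moves", "payload": {"rows": [[[0, -1.05, 0.4], 0], [[0, -1.0, 0.45], 0], [[0, -1.0, 0.5], 0], [[0, -0.95, 0.6], 0], [[0, -0.9, 0.65], 0], [[0, -0.9, 0.7], 0], [[0, -0.85, 0.75], 0], [[0, -0.8, 0.8], 0], [[0, -0.75, 0.85], 0], [[0, 0, 0], 0]]}}

```text
clock: 52.82
eef_pos: [0.5098, -0.1786, 0.2032]
ee_rot: [0.969, 0.248, -0.0, -0.001]
ft_force: [1.4, -0.3, -1.2]
opening: 0.103
grip_force: 20.0
```

Run:
```python
from h import *
s=st(); b=w2b(s["eef_pos"]); x=b[0]-.075; z=s["eef_pos"][2]+.039-.125; print(b,np.hypot(x,z),np.arctan2(z,-x)-.0217)
th0=np.arctan2(z,-x)-.0217; th=np.linspace(th0,0,12)
X=75-184*np.cos(th)+4*np.sin(th); Z=125+184*np.sin(th)+4*np.cos(th)
print(np.c_[np.diff(X)/10,-np.diff(Z)/10].round(2).tolist())
```

```text
t 52.82 p [ 0.5098 -0.1786  0.2032] q [ 0.969  0.248 -0.    -0.001] F [ 1.4 -0.3 -1.2] op 0.103 g 20.0
[-0.06788456  0.03620243] 0.18482369577597305 0.6654047406106595
[[-0.68, 0.88], [-0.63, 0.92], [-0.57, 0.96], [-0.51, 0.99], [-0.45, 1.02], [-0.39, 1.04], [-0.32, 1.07], [-0.26, 1.08], [-0.19, 1.1], [-0.12, 1.11], [-0.06, 1.11]]
```

Request:
{"api": "apply_moves", "payload": {"rows": [[[0, -0.7, 0.85], 0], [[0, -0.65, 0.9], 0], [[0, -0.55, 0.95], 0], [[0, -0.5, 1.0], 0], [[0, -0.45, 1.0], 0], [[0, -0.4, 1.05], 0], [[0, -0.3, 1.05], 0], [[0, -0.25, 1.1], 0], [[0, -0.2, 1.1], 0], [[0, -0.1, 1.1], 0]]}}

```text
clock: 53.65
eef_pos: [0.4905, -0.1429, 0.1032]
ee_rot: [0.969, 0.248, 0.0, -0.001]
ft_force: [-0.8, 2.2, 0.5]
opening: 0.107
grip_force: 20.0
```

Request:
{"api": "apply_moves", "payload": {"rows": [[[0, 0, 0.5], 0], [[0, 0, 0.4], 0], [[0, 0, 0.3], 0], [[0, 0, 0], 0], [[0, 0, 0], 0]]}}

```text
clock: 54.07
eef_pos: [0.4901, -0.1422, 0.0913]
ee_rot: [0.969, 0.248, -0.0, -0.002]
ft_force: [-0.6, 5.5, 0.3]
opening: 0.101
grip_force: 20.0
```

Request:
{"api": "apply_moves", "payload": {"rows": [[[0, 0, 0], 0], [[0, 0, 0], 0], [[0, 0, 0], 0], [[0, 0, 0], 0], [[0, 0, -1], 0], [[0, 0, -2], 0], [[0, 0, -3], 0], [[0, 0, -3], 0], [[0, 0, -3], 0], [[0, 0, -2], 0]], "hand": 2.5}}

```text
clock: 54.9
eef_pos: [0.4909, -0.1452, 0.2348]
ee_rot: [0.969, 0.247, 0.001, 0.001]
ft_force: [0.3, 0.2, 0.5]
opening: 0.284
grip_force: 0.0
```

Run:
```python
from h import *
P=[]
for n in ("top","scene"):
    im,d=cams.grab_frame(n); P.append(cloud(n,d).reshape(-1,3))
P=np.vstack(P); L=(P-[*BX,0])@R.from_euler('z',BA).as_matrix()
q=L[(abs(L[:,0])<.07)&(abs(L[:,1])<.11)&(L[:,2]>.11)&(L[:,2]<.16)]; a=np.polyfit(q[:,0],q[:,2],1); print("lid slope",len(q),a)
q=L[(abs(L[:,0]+.11)<.03)&(abs(L[:,1]+.062)<.03)&(L[:,2]>.155)&(L[:,2]<.20)]; rc=cv2.minAreaRect((q[:,:2]*1000).astype(np.float32)); print("knob",rc,np.percentile(q[:,2],97))
k=b2w(-.110,-.063); go([(*k,.22,-46.4)])
```

```text
lid slope 5199 [-0.00358092  0.13279234]
knob ((-107.32296752929688, -64.82050323486328), (12.42370891571045, 40.34492492675781), 14.494817733764648) 0.17951760360507393
t 55.0 p [ 0.4923 -0.1456  0.2353] q [0.969 0.247 0.003 0.002] F [-0.1  0.   0. ] op 0.283 g 0.0
shift cm [-9.96 -0.48  1.53] min rows 3 yaw -15.0 from -61.4
```

Lid is shut. Now I'll grip the knob.

Request:
{"api": "apply_moves", "payload": {"rows": [[[-2.5, -0.1, 0], 0], [[-2.5, -0.1, 0], 0], [[-2.5, -0.1, 0], 0], [[-2.4, -0.1, 0], 0], [[0, 0, 0], -7], [[0, 0, 0], -7], [[0, 0, 0], -1], [[0, 0, 0], 0], [[0, 0, 0], 0], [[0, 0, 0], 0]], "hand": 4.5}}

```text
clock: 55.83
eef_pos: [0.4016, -0.1879, 0.2312]
ee_rot: [0.929, 0.371, -0.0, -0.0]
ft_force: [-0.4, 0.0, 0.3]
opening: 0.507
grip_force: 0.0
```

Run:
```python
from h import *
k=b2w(-.110,-.063); go([(*k,.131,-46.4)])
```

```text
t 55.83 p [ 0.4016 -0.1879  0.2312] q [ 0.929  0.371 -0.    -0.   ] F [-0.4  0.   0.3] op 0.507 g 0.0
shift cm [-0.02  0.15 10.02] min rows 3 yaw -0.1 from -46.5
```

Request:
{"api": "apply_moves", "payload": {"rows": [[[0, 0.15, 2], 0], [[0, 0, 2.5], 0], [[0, 0, 2.5], 0], [[0, 0, 1.5], 0], [[0, 0, 1], 0], [[0, 0, 0.5], 0], [[0, 0, 0], 0]]}}

```text
clock: 56.42
eef_pos: [0.4022, -0.1888, 0.1305]
ee_rot: [0.929, 0.371, -0.001, -0.001]
ft_force: [-0.2, -0.5, -0.7]
opening: 0.513
grip_force: 0.0
```

Request:
{"api": "apply_moves", "payload": {"rows": [[[0, 0, 0], 0], [[0, 0, 0], 0], [[0, 0, 0], 0], [[0, 0, 0], 0], [[0, 0, 0], 0], [[0, 0, 0], 0], [[0, 0, 0], 0], [[0, 0, 0], 0]], "hand": 0, "force": 40}}

```text
clock: 57.08
eef_pos: [0.4029, -0.189, 0.1318]
ee_rot: [0.928, 0.372, 0.0, 0.0]
ft_force: [-0.1, 1.1, 5.2]
opening: 0.134
grip_force: 40.0
```

Request:
{"api": "apply_moves", "payload": {"rows": [[[0, 0, -0.4], 0], [[0, 0, -0.4], 0], [[0, 0, -0.4], 0], [[0, 0, -0.2], 0], [[0, 0, 0], 0], [[0, 0, 0], 0]]}}

```text
clock: 57.58
eef_pos: [0.4028, -0.1891, 0.1458]
ee_rot: [0.928, 0.371, 0.0, 0.0]
ft_force: [0.7, 0.6, 2.6]
opening: 0.132
grip_force: 40.0
```

Pulled 14 mm. Next, turn counterclockwise about 75°.

Request:
{"api": "apply_moves", "payload": {"rows": [[[0, 0, 0], -4], [[0, 0, 0], -5], [[0, 0, 0], -5], [[0, 0, 0], -5], [[0, 0, 0], -5], [[0, 0, 0], -5], [[0, 0, 0], -5], [[0, 0, 0], -5]]}}

```text
clock: 58.25
eef_pos: [0.4036, -0.1894, 0.1457]
ee_rot: [0.75, 0.661, 0.001, 0.001]
ft_force: [1.5, -0.2, -0.1]
opening: 0.133
grip_force: 40.0
```

Request:
{"api": "apply_moves", "payload": {"rows": [[[0, 0, 0], -5], [[0, 0, 0], -5], [[0, 0, 0], -5], [[0, 0, 0], -5], [[0, 0, 0], -5], [[0, 0, 0], -5], [[0, 0, 0], -5], [[0, 0, 0], -1.5], [[0, 0, 0], 0], [[0, 0, 0], 0]]}}

```text
clock: 59.08
eef_pos: [0.4043, -0.1893, 0.1457]
ee_rot: [0.508, 0.862, 0.001, 0.001]
ft_force: [4.9, 1.1, 0.4]
opening: 0.13
grip_force: 40.0
```

Request:
{"api": "apply_moves", "payload": {"rows": [[[0, 0, 0.4], 0], [[0, 0, 0.4], 0], [[0, 0, 0.4], 0], [[0, 0, 0.3], 0], [[0, 0, 0], 0], [[0, 0, 0], 0]]}}

```text
clock: 59.58
eef_pos: [0.4045, -0.1894, 0.1316]
ee_rot: [0.507, 0.862, 0.001, 0.002]
ft_force: [4.6, 3.0, 14.3]
opening: 0.132
grip_force: 40.0
```

Request:
{"api": "apply_moves", "payload": {"rows": [[[0, 0, 0], 0], [[0, 0, 0], 0], [[0, 0, 0], 0], [[0, 0, 0], 0], [[0, 0, 0], 0], [[0, 0, 0], 0], [[0, 0, -3], 0], [[0, 0, -3], 0], [[0, 0, -3], 0], [[0, 0, -2], 0]], "hand": 4.5}}

```text
clock: 60.42
eef_pos: [0.4029, -0.1894, 0.2426]
ee_rot: [0.507, 0.862, 0.0, 0.001]
ft_force: [0.3, 0.0, -0.2]
opening: 0.509
grip_force: 0.0
```

Run:
```python
from h import *
P=[];I=[]
for n in ("top","scene"):
    im,d=cams.grab_frame(n); P.append(cloud(n,d).reshape(-1,3)); I.append(im)
P=np.vstack(P); L=(P-[*BX,0])@R.from_euler('z',BA).as_matrix()
q=L[(abs(L[:,0]+.11)<.035)&(abs(L[:,1]+.062)<.03)&(L[:,2]>.155)&(L[:,2]<.20)]; rc=cv2.minAreaRect((q[:,:2]*1000).astype(np.float32)); print("knob",rc,np.percentile(q[:,2],[90,97]))
q=L[(abs(L[:,0])<.07)&(abs(L[:,1])<.11)&(L[:,2]>.11)&(L[:,2]<.16)]; print("lid",np.polyfit(q[:,0],q[:,2],1)); st()
save("pics/s10.png",I[1],(300,180,450,290),5)
```

```text
knob ((-108.63368225097656, -63.21699905395508), (15.913917541503906, 43.66448974609375), 89.76893615722656) [0.17896109 0.17989184]
lid [-0.00424627  0.13279622]
t 60.52 p [ 0.4044 -0.1899  0.2431] q [0.507 0.862 0.001 0.003] F [1.1 0.1 0.3] op 0.512 g 0.0
```

View pics/s10.png

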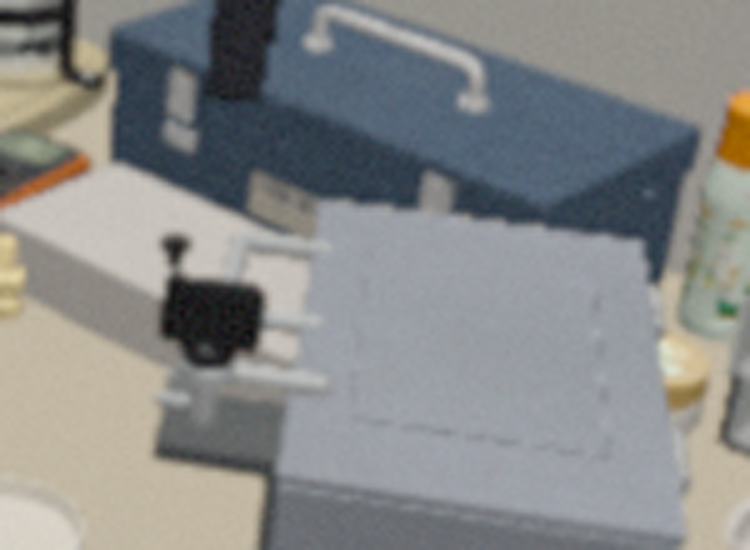

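The knob at (212,310) is square to the lid and fully in (top at 0.179), its arm lies over the lid edge at (290,380), and the lid is flat. The robot touches nothing, so I'll hand the job in.

```bash
python3 -c "
from plant import workorder
print(workorder.sign_off())"
```

```text
the job is handed in; nothing more can be done
None
```

The drying box is loaded: all three carriers present hang on the rail, the lid is shut and the knob is locked and pushed in. I handed the job in at about 60 s; no verdict came back.

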